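Change the worn tyre roller in its bearing stand

TASK

Change the roller of the bicycle trainer's bearing stand (the cap nuts are already off): lift both bearing caps off into the steel parts tray, lay the worn, waisted roller in the empty wooden cradle, lay the straight new roller from the other cradle in the stand, and then put each cap back over the studs of its own block, fully down. Set every part down without dropping it, and leave the oil bottle and the screw jar standing where they are.

Things in the scene. Friction and masses are not known exactly. Their poses are not given: they have to be found in the camera images.
- stand: fixed grey stand, plate 104 (x) x 184 (y) x 10 mm. Origin on the bench below the seated roller's centre; the roller's axis lies along y, 38 mm high, journals in 90 degree V seats 28 mm wide at the mouth. Blocks, tops 41 mm high (caps sit there): wide (40 mm) centred at y=+61, narrow (26 mm) at y=-54; 82 mm clear between. Studs 8 mm thick, 18 mm tall, tapered: x=+-34 on the wide, +-28 on the narrow
- cap_wide: larger loose grey bearing cap, 94 (x) x 40 (y) mm, 0.2 kg; starts on the wide block. Origin at the centre of its flat underside, z up. Ears 12 mm thick with 15 mm holes at x=+-34, arch up to 26 mm, on top an upright knurled brass grease cup, 24 mm diameter, 31 to 49 mm above the underside: grip it there, from any side. Fits its block either way round (half a turn)
- cap_narrow: smaller loose grey bearing cap, 82 (x) x 26 (y) mm, 0.2 kg, holes at x=+-28; otherwise as the larger, with the same heights and grease cup. Starts on the narrow block; neither cap fits the other's block. Origin at the centre of its underside, z up
- roller_worn: worn steel roller, starts in the stand under the caps: body 38 mm diameter x 70 mm long, worn to a 33 mm waist over the middle 24 mm; a 16 mm journal 32 mm long at each end (134 mm overall), 0.45 kg. Origin at its centre on its axis; y along the axis (it may roll: x and z mean nothing). Either end may go either way
- roller_new: new steel roller, starts in the occupied cradle: the same, but its 70 mm body is straight, 38 mm in diameter throughout. Origin at its centre on its axis; y along the axis (it may roll). Either end may go either way
- tray: fixed open steel parts tray, 130 (x) x 180 (y) mm, walls and floor 3 mm, rim 27 mm high. Origin at the centre of its underside, z up. Both caps fit side by side, one in each half of its y length, each with its own x along the tray's x
- cradle_full: fixed wooden cradle in which the new roller lies at the start: base 62 (x) x 122 (y) x 9 mm, two V-notched uprights 16 mm thick at y=+-50 mm, 42 mm high, 84 mm clear between. Origin at the centre of its underside; a roller lies along y, its axis 36 mm high, journals in the Vs
- cradle_empty: fixed wooden cradle of the same shape and size, empty at the start: the worn roller's place. Origin at the centre of its underside; a roller lies along y, its axis 36 mm high, journals in the Vs
- oil_bottle: bystander: brown bottle with a green cap, 48 mm in diameter, 80 mm tall, standing on the bench. Origin at the centre of its underside
- screw_jar: bystander: clear jar with a grey lid, 59 mm in diameter, 80 mm tall, standing on the bench. Origin at the centre of its underside

How it is judged:
On the way, in this order (a step that is already met when the one before it is completed fails the run):
1. both caps lie in the parts tray, upright and at rest (x of cap_wide in the frame of tray between -0.05 and 0.05 m and y of cap_wide in the frame of tray between -0.08 and 0.08 m and z of cap_wide in the frame of tray between -0.005 and 0.011 m and angle between each of cap_wide, cap_narrow's own z axis and vertical below 0.15 rad and x of cap_narrow in the frame of tray between -0.05 and 0.05 m and y of cap_narrow in the frame of tray between -0.08 and 0.08 m and z of cap_narrow in the frame of tray between -0.005 and 0.011 m and linear speed of each of cap_wide, cap_narrow below 0.02 m/s), for 0.2 s.
2. the worn roller lies in the empty cradle (x of roller_worn in the frame of cradle_empty between -0.008 and 0.008 m and y of roller_worn in the frame of cradle_empty between -0.012 and 0.012 m and z of roller_worn in the frame of cradle_empty between 0.032 and 0.04 m and angle between the y axis of roller_worn and the y axis of cradle_empty, either way round below 0.12 rad and linear speed of roller_worn below 0.02 m/s), for 0.2 s.
3. the new roller lies in both V seats of the stand, the caps still off (x of roller_new in the frame of stand between -0.006 and 0.006 m and y of roller_new in the frame of stand between -0.01 and 0.01 m and z of roller_new in the frame of stand between 0.034 and 0.042 m and angle between the y axis of roller_new and the y axis of stand, either way round below 0.1 rad and linear speed of roller_new below 0.02 m/s and distance between each of cap_wide, cap_narrow and stand above 0.085 m), for 0.2 s.
At the end, for the whole second after the job is handed in: New roller in both V seats of the stand (6 mm across, 10 along, 4 in height, 0.1 rad); each cap level on its own block over its studs (8 mm, 4 in height, 0.1 rad); worn roller in the cradle that was empty (8 mm across, 12 along, 4 in height, 0.12 rad); all at rest (all of step 2 and x of roller_new in the frame of stand between -0.006 and 0.006 m and y of roller_new in the frame of stand between -0.01 and 0.01 m and z of roller_new in the frame of stand between 0.034 and 0.042 m and angle between the y axis of roller_new and the y axis of stand, either way round below 0.1 rad and x of cap_wide in the frame of stand between -0.008 and 0.008 m and y of cap_wide in the frame of stand between 0.053 and 0.069 m and z of cap_wide in the frame of stand between 0.037 and 0.045 m and angle between each of cap_wide, cap_narrow's own z axis and vertical below 0.1 rad and angle between the y axis of each of cap_wide, cap_narrow and the y axis of stand, either way round below 0.2 rad and x of cap_narrow in the frame of stand between -0.008 and 0.008 m and y of cap_narrow in the frame of stand between -0.062 and -0.046 m and z of cap_narrow in the frame of stand between 0.037 and 0.045 m and linear speed of each of cap_wide, cap_narrow, roller_new below 0.02 m/s); the robot touches nothing.
It fails at once if a cap or roller falls freely (over 0.8 m/s with no finger on it) ((contact force between the fingers and cap_wide below 0.2 N and linear speed of cap_wide above 0.8 m/s) or (contact force between the fingers and cap_narrow below 0.2 N and linear speed of cap_narrow above 0.8 m/s) or (contact force between the fingers and roller_worn below 0.2 N and linear speed of roller_worn above 0.8 m/s) or (contact force between the fingers and roller_new below 0.2 N and linear speed of roller_new above 0.8 m/s)).
It fails at once if the oil bottle or the screw jar is moved over 30 mm or tipped ((distance of oil_bottle from where it was at the start of the episode above 0.03 m or angle between oil_bottle's own z axis and vertical above 0.35 rad) or (distance of screw_jar from where it was at the start of the episode above 0.03 m or angle between screw_jar's own z axis and vertical above 0.35 rad)).
It also fails if it takes over 144 s, if anything falls off the work surface, if the arm or the gripper's body presses on something with over 40 N, if the wrist force passes 120 N, or if a joint passes its speed limit or range.

ROBOT

A 6-joint arm with a two-finger parallel gripper is mounted at the origin on a cart in front of the work surface, level with it; the furniture and walls round the work are solid. World frame = base frame: x ahead of the robot, y to its left, z up, the work surface at z = 0. Lengths are in m, angles in rad, forces in N, time in s.
With the tool pointing down it reaches from about 0.375 to 0.9 m from the base axis. Payload 3.1 kg.
Tool frame: the origin (TCP) lies between the finger pads; the fingertips stand 22 mm ahead of it and the grasp point (between the pads) lies 3 mm ahead of it; z points along the fingers, y is the line along which they close (so a half turn about z gives the same grasp; the last joint's range is limited). The gripper opens to 85 mm and grips with 20 to 120 N. Pads are 22 mm wide; open, the fingers measure 114 mm over their backs; the gripper's body (76 mm by 85 mm) begins 54 mm behind the grasp point. The pads swing forward as they close: fully open they stand 13 mm farther back than shut.
Start: joints at [-1.363, 0.527, 1.433, -0, 1.181, -0.178], TCP at [0.235, -0.579, 0.253] pointing down, gripper open.
Joint ranges: [-3.08, 3.08], [-0.75, 2.2], [0.22, 2.44], [-1.43, 4.57], [0, 2.65], [-2.85, 2.85]. Speed limits (rad/s): [2.79, 2.79, 3.14, 3.14, 3.14, 3.14].

INTERFACE

Orientations are given as a rotation vector (axis times angle).
In Python, from plant import * gives the robot as it stands.
- The arm moves only by the tool move_arm, never from a script. Its argument "commands" is a list of rows, each a list of 3 entries, a list of its own where there are three numbers: the shift along the world's x, y, z in units of 25 mm (1.0 is 25 mm), then the turn, a rotation vector about the world's x, y, z in units of 6 degrees (1.0 is 6 degrees), then the finger opening in mm, from 0 to 85.4. A call has 1 to 8 rows; each row shifts and turns the commanded pose from where the row before left it; what a row does not reach is not made up. A row lasts 1/10 s, in which the tool goes at most 50 mm and 8.59 degrees, less where a joint would pass 70% of its speed; a pose out of reach is approached as far as the arm can. A call is refused whole if a number of a shift passes 1 or a number of a turn 1, either way. A call with a gripper value outside its range is refused whole. The fingers move at their own pace and stop on an object; "grip_force" is the grip in N (left out, the last holds). Time passes only in rows, so rows that do not move let the fingers close. It gives the time, the measured TCP pose, the force, the opening and the grip force at its end, in the units of the state.
- state(): the state, without advancing time (a new reading comes with each control period).
- read_camera(name): name is "side" or "top"; returns a dict with "image" (420x560x3 uint8, blue, green, red), "fov_y" (degrees; the focal length in pixels is half the picture's height over the tangent of half this angle, whatever the lens; pixels are square), "cx", "cy" (the principal point, pixels), "R" (3x3) and "t" (3): a world point X has camera coordinates R X + t. Camera axes: x right, y down, z forward; pixel columns grow to the right and rows downward; lengths in m; the calibration is good to about 2 mm. A picture is of the moment at which its call begins. There is no depth.
- hand_in(): hands the job in; it is judged then, once.
The state is a dict: "clock": time; "joint_pos": joint angles; "qd": joint speeds; "joint_torque": joint torques, N m; "eef_pos": TCP position; "eef_rot": TCP orientation; "force": force on the tool from outside, world axes, zero at the start; "torque": the same for the moment, N m; "finger_gap": finger opening in m; "finger_force": force on a finger pad.
Only numpy, scipy, OpenCV 4.12 (cv2) and the standard library are available. Lean on these libraries where they do the work, as an engineer would, in place of code of your own. Each camera call takes 0.05 s, during which the arm holds its last target. There are 200 camera calls.

## Working session

There is one attempt and no reset: what is moved stays moved. The work goes in short steps, Python scripts to look and compute and a tool call to move; the robot and the scene stay as the last step left them, time stands still between calls to the robot, and variables do not carry over. Pictures are saved under pics/ and viewed, at most 14 in all, crops included, and the job is handed in when it is done.

Besides the shell and the picture viewer there is one more tool, called after "Call:" in YAML: its name, and indented under it one key for each argument. move_arm: Moves the arm, as the interface text tells. Its arguments: {"type":"object","properties":{"commands":{"type":"array","items":{"type":"array"}},"grip_force":{"type":"number"}},"required":["commands"]}

```bash
mkdir -p pics; ls
python3 - <<'E'
from plant import *
import cv2
for n in("side","top"):
    c=read_camera(n); cv2.imwrite(f"pics/{n}0.png",c["image"]); print(n,c["fov_y"],c["cx"],c["cy"],c["R"],c["t"])
s=state(); print({k:s[k] for k in("clock","eef_pos","eef_rot","finger_gap","force")})
E
```

```text
pics
side 52.80216369610207 284.2278494812806 207.130434966012 [[-0.92054432 -0.39061844  0.0039239 ]
 [-0.27485942  0.64053978 -0.71705027]
 [ 0.27757964 -0.66115507 -0.69701041]] [0.5847001  0.12482204 0.925043  ]
top 51.658236536076174 281.6040056102655 211.967791929487 [[-0.01963016 -0.99979765 -0.00439484]
 [-0.99203897  0.02002434 -0.12432903]
 [ 0.12439187  0.00191926 -0.99223131]] [0.13063943 0.59600577 1.06600571]
{'clock': 0.1, 'eef_pos': array([ 0.23507348, -0.57845493,  0.25240735]), 'eef_rot': array([-3.08135408e+00, -6.01858163e-01,  4.14456835e-05]), 'finger_gap': 0.08553481061913862, 'force': array([ 0.47948367,  0.42252589, -0.05933898])}
```

View pics/side0.png

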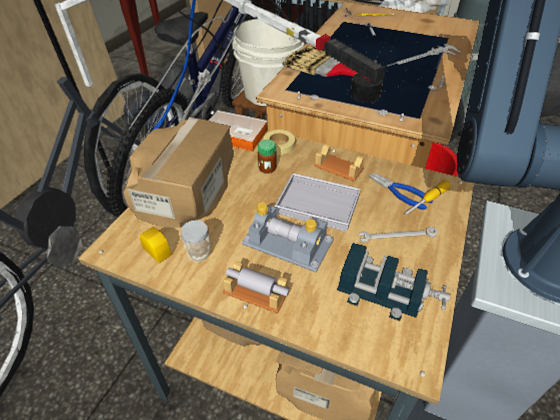

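View pics/top0.png

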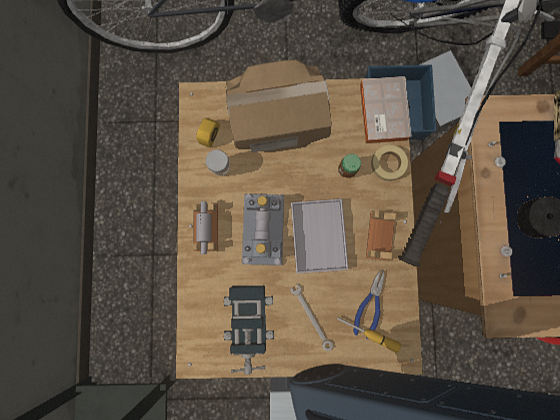

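The side view shows the stand at about (288,235), the full cradle (258,287), the tray (318,200) and the empty cradle (340,162). In the top view these are at (262,229), (206,228), (320,235) and (382,234). The jar is at (217,161) and the bottle at (349,164) in the top view. Next I'll enlarge both views for precise points.

Run:
```python
import cv2
a=cv2.imread("pics/top0.png")[140:290,185:425]; cv2.imwrite("pics/topc.png",cv2.resize(a,None,fx=3.3333,fy=3.3333,interpolation=cv2.INTER_CUBIC))
a=cv2.imread("pics/side0.png")[135:315,175:375]; cv2.imwrite("pics/sidec.png",cv2.resize(a,None,fx=3.3333,fy=3.3333,interpolation=cv2.INTER_CUBIC))
```

```text
(no output)
```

View pics/topc.png

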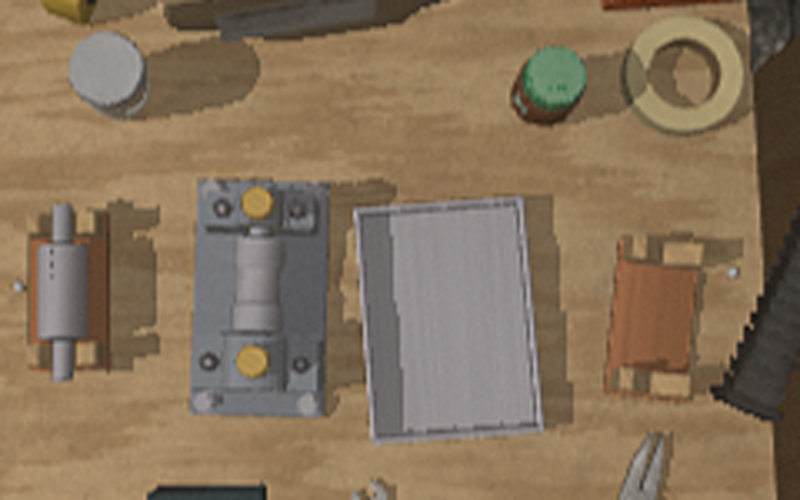

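View pics/sidec.png

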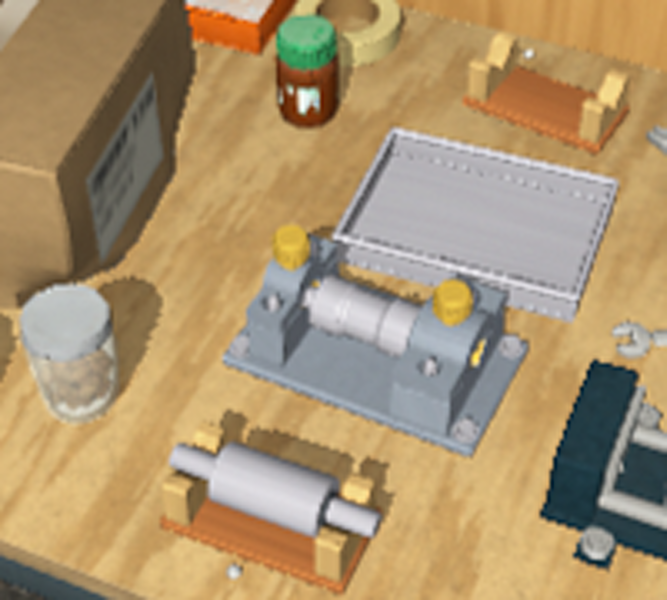

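In the top crop the narrow cap's cup is at (258,201) and the wide cap's at (253,361), with the wide block nearer the robot. In the side crop the cups are at (291,246) and (453,302). The tray and both cradles are clear in both crops, so I'll fit poses from the corner points.

```bash
cat > h.py <<'E'
import numpy as np, cv2
from scipy.optimize import least_squares
from plant import *
def K(c):
    f=210/np.tan(np.radians(c["fov_y"]/2)); return f,c["cx"],c["cy"]
def proj(c,P):
    f,cx,cy=K(c); q=np.atleast_2d(P)@np.array(c["R"]).T+c["t"]; return q[:,:2]/q[:,2:]*f+[cx,cy]
def place(p,P):
    P=np.atleast_2d(P).astype(float); c,s=np.cos(p[3]),np.sin(p[3])
    return np.c_[c*P[:,0]-s*P[:,1]+p[0], s*P[:,0]+c*P[:,1]+p[1], P[:,2]+p[2]]
OFF={"top":(185,140),"side":(175,135)}
def crop(n,uv): return (np.atleast_2d(uv)+.5)/3.33333-.5+OFF[n]
def fit(C,obs,p0,fixz=False):
    # obs: list (cam, point(mm), crop pixel)
    def r(p):
        p=np.array([p[0],p[1],0 if fixz else p[3],p[2]])
        return np.concatenate([(proj(C[n],place(p,np.array(P)/1000))-crop(n,uv)).ravel() for n,P,uv in obs])
    s=least_squares(r,[p0[0],p0[1],p0[2]]+([] if fixz else [0]),loss="soft_l1")
    return s.x,np.round(r(s.x).reshape(-1,2),1).tolist()
E
python3 - <<'E'
from h import *
C={n:read_camera(n) for n in("top","side")}
import pickle; pickle.dump(C,open("C0.pkl","wb"))
T,S="top","side"
w=lambda n,L:[(n,p,u) for p,u in L]
A=np.pi/2
# yaw 90deg: stand +x -> world +y (image left in top); +y -> world -x (down)
stand=w(T,[((52,-92,10),(198,180)),((-52,-92,10),(329,182)),((-52,92,10),(325,416)),((52,92,10),(191,413)),
 ((0,-54,81),(258,203)),((0,61,81),(252,362)),((34,61,59),(208,361)),((-34,61,59),(301,364)),((28,-54,59),(222,207)),((-28,-54,59),(298,209))])+\
 w(S,[((52,-92,10),(225,357)),((52,92,10),(472,454)),((-52,92,10),(527,345)),((0,-54,81),(291,247)),((0,61,81),(453,302))])
tray=w(T,[((65,-90,27),(357,209)),((-65,-90,27),(521,198)),((-65,90,27),(543,431)),((65,90,27),(375,440))])+\
 w(S,[((-65,-90,27),(396,130)),((-65,90,27),(617,182)),((65,90,27),(578,298)),((65,-90,27),(335,238))])
cf=w(T,[((0,-67,36),(62,205)),((0,67,36),(63,380)),((0,-67,36),(62,205)),((0,67,36),(63,380))])+w(S,[((31,-61,0),(162,524)),((31,61,0),(340,591)),((0,-67,36),(176,458)),((0,67,36),(373,522))])
ce=w(T,[((31,61,9),(605,392)),((-31,61,9),(690,398)),((31,-61,9),(620,237))])+w(S,[((31,-61,9),(465,100)),((31,61,0),(600,151)),((-31,61,9),(627,112))])
for n,o,p0 in(("stand",stand,(.6,.05,A)),("tray",tray,(.6,-.1,A)),("cf",cf,(.6,.2,A)),("ce",ce,(.6,-.3,A))):
    x,r=fit(C,o,p0); print(n,np.round(x,4),np.degrees(x[2])-90); print(r)
cyl=lambda r:0
for n,u,c in(("jar",(108,66),(70,320)),("bottle",(555,75),(306,38))):
    print(n,fit(C,[(T,(0,0,80),u),(S,(0,0,80),c)],(.7,0,0))[0])
# cups by colour
for n in C:
    h=cv2.cvtColor(C[n]["image"],cv2.COLOR_BGR2HSV); m=cv2.inRange(h,(18,150,110),(32,255,255))
    k,_,st,ce_=cv2.connectedComponentsWithStats(m)
    print(n,[(st[i,4],np.round(ce_[i],1).tolist(),np.round(((ce_[i]-OFF[n])*3.333)).tolist()) for i in range(1,k) if st[i,4]>25])
E
```

```text
stand [ 0.5628  0.1685  1.5285 -0.0027] -2.423301215899386
[[-0.0, -1.6], [0.2, -1.3], [-0.1, -1.0], [-0.3, -1.0], [0.0, 2.3], [0.5, 1.6], [0.4, 1.9], [-0.0, 1.7], [0.1, 2.2], [-0.4, 2.1], [-4.1, -0.3], [-3.2, -1.3], [-2.2, -1.4], [0.6, 0.9], [0.2, 0.9]]
tray [ 0.5361  0.0227  1.6259 -0.0044] 3.154868999023776
[[-0.2, 1.0], [0.8, 0.5], [0.7, 0.7], [-0.1, 1.8], [-1.6, -0.2], [-0.4, -0.1], [-1.1, 0.3], [-1.0, -0.2]]
cf [0.5631 0.3171 1.574  0.0023] 0.18611241656391542
[[0.3, 0.0], [0.0, 0.3], [0.3, 0.0], [0.0, 0.3], [-0.4, 0.6], [0.8, 0.9], [-1.6, -2.5], [-0.1, -0.2]]
ce [ 0.5353 -0.138   1.4527 -0.0034] -6.766077269860716
[[1.2, 0.7], [-0.3, 1.3], [0.1, 0.5], [-1.7, -0.2], [-1.6, 1.5], [-0.3, -2.1]]
jar [ 7.24105133e-01  2.76192065e-01  1.38610065e-18 -5.37958793e-03]
bottle [ 0.71359414 -0.05777846  0.         -0.00699435]
top [(np.int32(319), [204.9, 131.2], [66.0, -29.0]), (np.int32(148), [373.2, 335.9], [627.0, 653.0]), (np.int32(121), [390.8, 344.7], [686.0, 682.0])]
side [(np.int32(80), [372.6, 13.9], [659.0, -404.0]), (np.int32(29), [289.3, 32.0], [381.0, -343.0]), (np.int32(281), [436.7, 190.7], [872.0, 186.0]), (np.int32(113), [261.8, 208.3], [289.0, 244.0]), (np.int32(116), [310.1, 225.2], [450.0, 300.0]), (np.int32(742), [155.4, 244.3], [-65.0, 364.0])]
```

The stand's plate corners disagree with its cups by about 8 mm in both views. The block margins suggest the plate isn't centred on the origin but shifted about +7 mm in y, so I'll refit with that.

```bash
cat > scene.py <<'E'
from h import *
import pickle
C=pickle.load(open("C0.pkl","rb"))
T,S="top","side"
w=lambda n,L:[(n,p,u) for p,u in L]
def wire(img,c,p,segs,col):
    for a,b in segs:
        q=proj(c,place(p,np.array([a,b])/1000.)); q=(q*16).round().astype(int)
        cv2.line(img,tuple(map(int,q[0])),tuple(map(int,q[1])),col,1,cv2.LINE_AA,4)
def rect(a,b,z,c=0,d=0): 
    P=[(d+i*a,c+j*b,z) for i,j in((1,1),(1,-1),(-1,-1),(-1,1))]; return list(zip(P,P[1:]+P[:1]))
E
python3 - <<'E'
from scene import *
A=np.pi/2
for off in(0,5,7,9):
    stand=w(T,[((52,-92+off,10),(198,180)),((-52,-92+off,10),(329,182)),((-52,92+off,10),(325,416)),((52,92+off,10),(191,413)),
 ((0,-54,81),(258,203)),((0,61,81),(252,362)),((34,61,59),(208,361)),((-34,61,59),(301,364)),((28,-54,59),(222,207)),((-28,-54,59),(298,209))])+\
 w(S,[((52,-92+off,10),(225,357)),((52,92+off,10),(472,454)),((-52,92+off,10),(527,345)),((0,-54,81),(290,245)),((0,61,81),(451.5,301))])
    x,r=fit(C,stand,(.6,.05,A)); print(off,np.round(x,4),np.degrees(x[2])-90,np.abs(r).sum()); 
    if off==7: print(r); X=x
P={"stand":X[[0,1,3,2]],"tray":np.array([.5361,.0227,-.0044,1.6259]),"cf":np.array([.5631,.3171,.0023,1.574]),"ce":np.array([.5353,-.138,-.0034,1.4527])}
segs={"stand":rect(52,92,10,7)+rect(47,20,41,61)+rect(41,13,41,-54)+rect(9,9,90,61)+rect(9,9,90,-54),"tray":rect(65,90,27)+rect(65,90,0),
"cf":rect(31,61,0)+[((0,-67,36),(0,67,36))]+rect(19,35,36),"ce":rect(31,61,9)+rect(31,8,42,50)+rect(31,8,42,-50)}
for n,sz in(("top",(240,150)),("side",(200,180))):
    u,v=OFF[n]; s=3.33333
    im=cv2.resize(C[n]["image"],None,fx=4,fy=4,interpolation=cv2.INTER_CUBIC)
    c=dict(C[n]); 
    for k in P:
        for a,b in segs[k]:
            q=(proj(c,place(P[k],np.array([a,b])/1000.))+.5)*4-.5
            q=(q*16).round().astype(int); cv2.line(im,tuple(map(int,q[0])),tuple(map(int,q[1])),(0,0,255),1,cv2.LINE_AA,4)
    im=im[v*4:(v+sz[1])*4,u*4:(u+sz[0])*4]
    im=cv2.resize(im,None,fx=.8333,fy=.8333,interpolation=cv2.INTER_AREA); cv2.imwrite(f"pics/ov_{n}.png",im)
E
```

```text
0 [ 0.5633  0.1685  1.5284 -0.0024] -2.4268825947881822 35.4
5 [ 0.5652  0.1682  1.528  -0.0019] -2.4522921474188024 19.799999999999997
7 [ 0.5661  0.1682  1.5276 -0.0018] -2.4770884629641756 16.4
[[0.0, -0.2], [0.3, 0.1], [-0.1, 0.5], [-0.3, 0.4], [0.1, 1.0], [0.6, 0.2], [0.5, 0.6], [0.1, 0.3], [0.2, 0.8], [-0.3, 0.7], [-2.6, -0.1], [-1.5, -1.0], [-0.6, -1.2], [-0.3, 0.7], [-0.7, 0.4]]
9 [ 0.5669  0.1681  1.5269 -0.0018] -2.5167865135716454 14.6
```

View pics/ov_top.png

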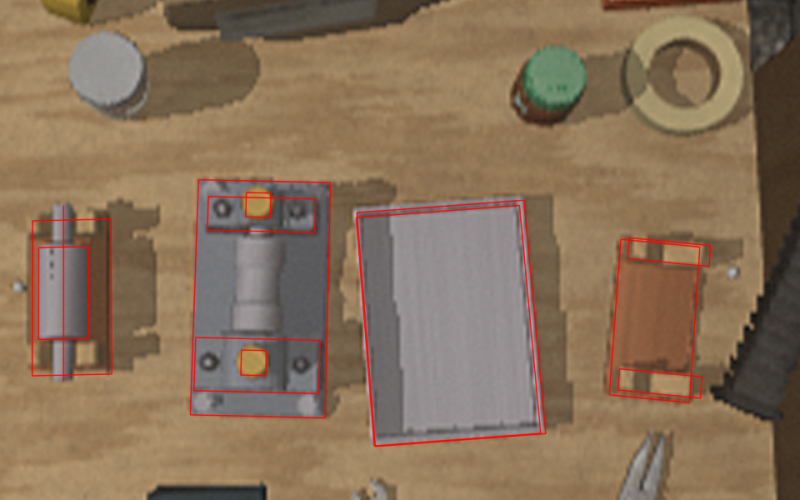

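View pics/ov_side.png

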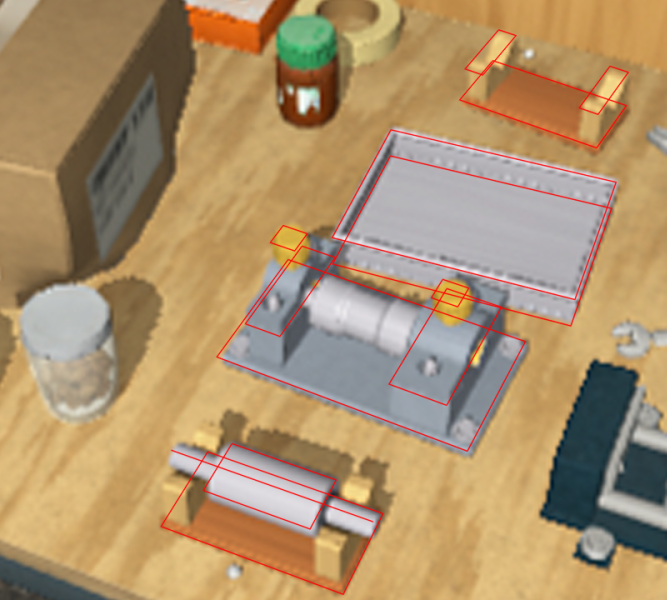

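The overlays fit to within about 1 px. Before moving I'll check how high the bike's black handlebar grip is, since it ends near the empty cradle: top (408,260), side about (372,82).

Run:
```python
from scene import *
def tri(a,b):
    f=lambda x:np.r_[proj(C["top"],x)[0]-a,proj(C["side"],x)[0]-b]
    s=least_squares(f,[.5,-.2,.1]); return s.x.round(3),s.fun.round(1)
print("grip",tri((408,258),(372,82)),tri((416,262),(380,72)))
print("grip side (low end) ray cands");
print("cabinet corner",tri((498,95),(266,104)))
u=(np.array([proj(C["side"],[x,-.2,z])[0] for x,z in((.48,.1),(.48,.2),(.48,.3),(.48,.5))])).round(); print(u)
```

```text
grip (array([ 0.474, -0.129,  0.27 ]), array([-0.2, -0.7,  0.8,  0.1])) (array([ 0.464, -0.138,  0.292]), array([ 0. ,  0.2, -0.2, -0. ]))
grip side (low end) ray cands
cabinet corner (array([ 0.951, -0.537, -0.115]), array([ 0.8,  2.1, -2.9, -0.5]))
[[368. 129.]
 [373.  95.]
 [380.  56.]
 [396. -41.]]
```

The grip seems to hang at about z=0.28, right above the empty cradle, so I need a closer look.

Run:
```python
from scene import *
a=cv2.resize(C["side"]["image"][0:180,230:430],None,fx=2,fy=2,interpolation=cv2.INTER_CUBIC)
a=cv2.resize(C["side"]["image"][0:200,230:430],None,fx=2.2,fy=2.2,interpolation=cv2.INTER_CUBIC)
b=cv2.resize(C["top"]["image"][80:280,390:530],None,fx=2.2,fy=2.2,interpolation=cv2.INTER_CUBIC)
cv2.imwrite("pics/grip.png",np.hstack([a,b]))
```

```text
(no output)
```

View pics/grip.png

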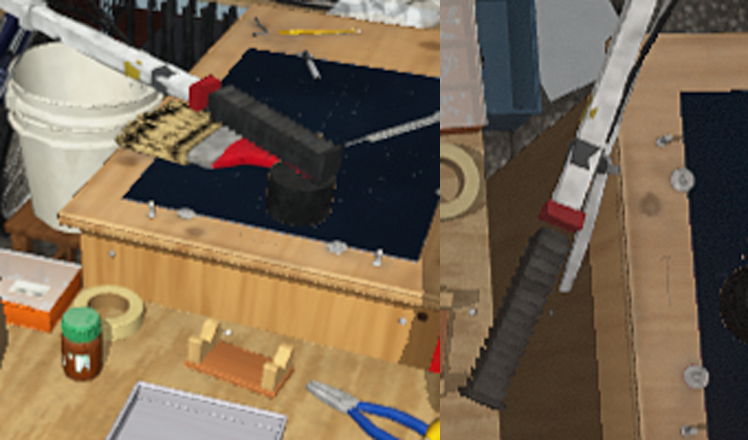

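Side view: the clamp arm's black grip runs from a red collar at (323,43) to its end at (378,72). In the top view it runs from (445,178) to (410,256).

Run:
```python
from scene import *
def tri(a,b):
    f=lambda x:np.r_[proj(C["top"],x)[0]-a,proj(C["side"],x)[0]-b]
    s=least_squares(f,[.5,-.2,.1]); return s.x.round(3),s.fun.round(1)
s=lambda x,y:(x/2.2+230,y/2.2); t=lambda x,y:((x-440)/2.2+390,y/2.2+80)
print("end",tri(t(483,392),s(325,158)));print("collar",tri(t(562,215),s(205,95)));print("white",tri(t(625,40),s(60,45)))
print("end left edge",tri(t(465,388),s(305,172)))
print("cab edge",tri(t(600,380),s(435,295)),tri(t(620,100),s(85,220)))
```

```text
end (array([ 0.47 , -0.125,  0.298]), array([ 0.3,  1.3, -1.5, -0.2]))
collar (array([ 0.623, -0.2  ,  0.306]), array([ 0.3,  1. , -1.3, -0.2]))
white (array([ 0.798, -0.263,  0.308]), array([-2.6, -6.8,  9.4,  1.8]))
end left edge (array([ 0.478, -0.112,  0.287]), array([-0.3, -1.2,  1.4,  0.2]))
cab edge (array([ 0.42 , -0.35 ,  0.017]), array([  4.9,  26.3, -31.2,  -3.1])) (array([ 0.841, -0.397, -0.004]), array([-1.5, -4.2,  5.4,  1. ]))
```

The grip is a horizontal bar at about z=0.30 from (0.47,-0.125) to (0.62,-0.20), almost over the empty cradle. At the cradle I'll tilt the tool about the roller axis, coming in from +y. First I travel high and close in to the robot, to above the wide cap.

Call:
move_arm:
  commands:
    - [[0,1,0.65],[0,0,-0.26],85]
    - [[0,1,0.65],[0,0,-0.26],85]
    - [[0,1,0.65],[0,0,-0.26],85]
    - [[0,1,0.65],[0,0,-0.26],85]
    - [[0,1,0.65],[0,0,-0.26],85]
    - [[0,1,0.65],[0,0,-0.26],85]
    - [[0,1,0.65],[0,0,-0.26],85]
    - [[0,1,0.65],[0,0,-0.26],85]
  grip_force: 40

```text
clock: 1.0
eef_pos: [0.2351, -0.3777, 0.3838]
eef_rot: [-3.13, -0.262, 0.0]
force: [0.6, -0.4, 0.7]
finger_gap: 0.0849
finger_force: 0.0
```

Call:
move_arm:
  commands:
    - [[0.62,1,0],[0,0,-0.25],85]
    - [[0.62,1,0],[0,0,-0.25],85]
    - [[0.62,1,0],[0,0,-0.25],85]
    - [[0.62,1,0],[0,0,-0.25],85]
    - [[0.62,1,0],[0,0,-0.25],85]
    - [[0.62,1,0],[0,0,-0.25],85]
    - [[0.62,1,0],[0,0,-0.25],85]
    - [[0.62,1,0],[0,0,-0.25],85]

```text
clock: 1.8
eef_pos: [0.3595, -0.1778, 0.3833]
eef_rot: [-3.141, 0.067, -0.0]
force: [-0.2, -0.8, 0.2]
finger_gap: 0.0851
finger_force: 0.0
```

Call:
move_arm:
  commands:
    - [[0.25,1,0],[0,0,0],85]
    - [[0.25,1,0],[0,0,0],85]
    - [[0.25,1,0],[0,0,0],85]
    - [[0.25,1,0],[0,0,0],85]
    - [[0.25,1,0],[0,0,0],85]
    - [[0.25,1,0],[0,0,0],85]
    - [[0.25,1,0],[0,0,0],85]
    - [[0.25,1,0],[0,0,0],85]

```text
clock: 2.6
eef_pos: [0.4091, 0.0221, 0.3833]
eef_rot: [-3.141, 0.065, 0.0]
force: [1.0, -0.5, 0.3]
finger_gap: 0.0853
finger_force: 0.0
```

Call:
move_arm:
  commands:
    - [[0.64,0.99,-0.9],[0,0,0],70]
    - [[0.64,0.99,-0.9],[0,0,0],70]
    - [[0.64,0.99,-0.9],[0,0,0],70]
    - [[0.64,0.99,-0.9],[0,0,0],70]
    - [[0.64,0.99,-0.9],[0,0,0],70]
    - [[0.64,0.99,-0.9],[0,0,0],70]

```text
clock: 3.2
eef_pos: [0.5056, 0.1706, 0.2472]
eef_rot: [3.141, -0.065, -0.0]
force: [-0.4, 0.2, -0.0]
finger_gap: 0.0698
finger_force: 0.0
```

Call:
move_arm:
  commands:
    - [[0,0,-1],[0,0,0],60]
    - [[0,0,-1],[0,0,0],60]
    - [[0,0,-1],[0,0,0],60]
    - [[0,0,-1],[0,0,0],60]
    - [[0,0,0],[0,0,0],60]

```text
clock: 3.7
eef_pos: [0.5028, 0.1692, 0.1454]
eef_rot: [3.14, -0.065, -0.012]
force: [-0.2, 0.2, -0.1]
finger_gap: 0.0599
finger_force: 0.0
```

Run:
```python
from scene import *
c=read_camera("side"); d=read_camera("top"); s=state()
print(s["eef_pos"],s["eef_rot"],s["force"])
p=s["eef_pos"]; im=c["image"]
print(proj(c,[p,p-[0,0,.022],[.5052,.1708,.081],[.6201,.1659,.081]]).round(1).tolist())
a=cv2.resize(im[100:300,160:380],None,fx=2,fy=2,interpolation=cv2.INTER_CUBIC);b=cv2.resize(d["image"][140:340,210:390],None,fx=2,fy=2,interpolation=cv2.INTER_CUBIC)
cv2.imwrite("pics/g1.png",np.hstack([a,b]))
```

```text
[0.50520269 0.16945766 0.14828887] [ 3.14082144e+00 -6.51749224e-02 -1.33792353e-03] [ 0.62342783 -0.70377282  0.95902485]
[[311.1, 201.2], [310.6, 209.1], [309.4, 224.7], [261.2, 208.3]]
```

View pics/g1.png

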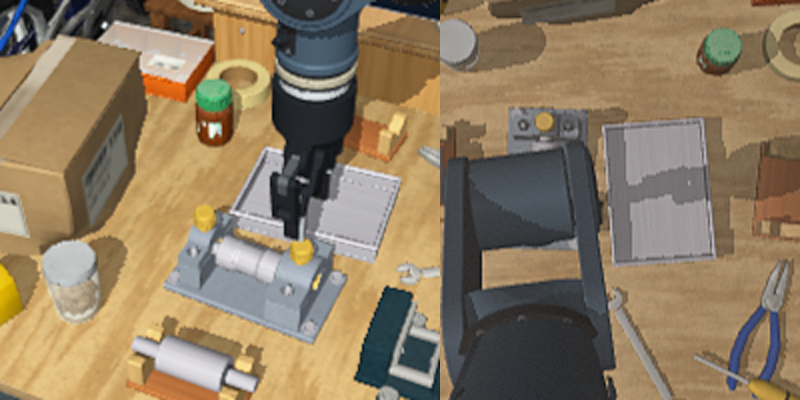

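The gripper is straight above the wide cap's cup, which is at side-crop (301,248). Down and grip.

Call:
move_arm:
  commands:
    - [[0,0,-0.8],[0,0,0],60]
    - [[0,0,-0.8],[0,0,0],60]
    - [[0,0,-0.6],[0,0,0],60]
    - [[0,0,0],[0,0,0],40]
    - [[0,0,0],[0,0,0],20]
    - [[0,0,0],[0,0,0],10]
    - [[0,0,0],[0,0,0],10]
    - [[0,0,0],[0,0,0],10]
  grip_force: 60

```text
clock: 4.6
eef_pos: [0.5065, 0.1698, 0.0952]
eef_rot: [-3.14, 0.065, -0.006]
force: [-0.1, 1.4, 7.1]
finger_gap: 0.0218
finger_force: 59.0
```

Call:
move_arm:
  commands:
    - [[0,0,0.2],[0,0,0],10]
    - [[0,0,0.4],[0,0,0],10]
    - [[0,0,0.6],[0,0,0],10]
    - [[0,0,0.6],[0,0,0],10]
    - [[0,0,0.6],[0,0,0],10]
    - [[0,0,0.6],[0,0,0],10]
    - [[0,0,0],[0,0,0],10]

```text
clock: 5.3
eef_pos: [0.5065, 0.1696, 0.1706]
eef_rot: [-3.14, 0.065, -0.007]
force: [-0.1, 1.2, -1.9]
finger_gap: 0.0216
finger_force: 59.0
```

Call:
move_arm:
  commands:
    - [[-0.09,-1,0],[0,0,0.16],10]
    - [[-0.09,-1,0],[0,0,0.16],10]
    - [[-0.09,-1,0],[0,0,0.16],10]
    - [[-0.09,-1,0],[0,0,0.16],10]
    - [[-0.09,-1,0],[0,0,0.16],10]
    - [[-0.09,-0.98,0],[0,0,0.13],10]
    - [[0,0,0],[0,0,0],10]

```text
clock: 6.0
eef_pos: [0.4914, 0.0176, 0.1679]
eef_rot: [3.14, 0.083, -0.001]
force: [0.2, -0.0, -0.9]
finger_gap: 0.0211
finger_force: 59.2
```

Call:
move_arm:
  commands:
    - [[0,0,-0.8],[0,0,0],10]
    - [[0,0,-0.8],[0,0,0],10]
    - [[0,0,-0.8],[0,0,0],10]
    - [[0,0,-0.8],[0,0,0],10]
    - [[0,0,-0.6],[0,0,0],10]
    - [[0,0,-0.4],[0,0,0],10]
    - [[0,0,0],[0,0,0],10]
    - [[0,0,0],[0,0,0],10]

```text
clock: 6.8
eef_pos: [0.4918, 0.0202, 0.0634]
eef_rot: [-3.14, -0.088, 0.0]
force: [0.4, -0.3, -1.4]
finger_gap: 0.0213
finger_force: 59.2
```

Call:
move_arm:
  commands:
    - [[0,0,-0.1],[0,0,0],10]
    - [[0,0,-0.1],[0,0,0],10]
    - [[0,0,-0.1],[0,0,0],10]
    - [[0,0,0],[0,0,0],10]

```text
clock: 7.2
eef_pos: [0.4921, 0.0199, 0.0572]
eef_rot: [3.14, 0.088, 0.003]
force: [-1.3, -0.4, 9.1]
finger_gap: 0.0212
finger_force: 60.3
```

Call:
move_arm:
  commands:
    - [[0,0,0.05],[0,0,0],30]
    - [[0,0,0],[0,0,0],45]
    - [[0,0,0],[0,0,0],55]
    - [[0,0,0],[0,0,0],60]
    - [[0,0,0.7],[0,0,0],60]
    - [[0,0,1],[0,0,0],60]
    - [[0,0,1],[0,0,0],60]
    - [[0,0,0],[0,0,0],60]

```text
clock: 8.0
eef_pos: [0.4935, 0.0197, 0.1269]
eef_rot: [3.139, 0.088, 0.009]
force: [0.3, -0.1, -0.5]
finger_gap: 0.06
finger_force: 0.0
```

```bash
cat > cups.py <<'E'
from scene import *
def cups(z):
    out=[]
    for n in("top","side"):
        c=read_camera(n); C[n]=c
        h=cv2.cvtColor(c["image"],cv2.COLOR_BGR2HSV); m=cv2.inRange(h,(14,110,90),(32,255,255)); m[:130]=0
        k,_,st,ce=cv2.connectedComponentsWithStats(m)
        print(n,[(int(st[i,4]),ce[i].round(1).tolist()) for i in range(1,k) if 30<st[i,4]<260 and 240<ce[i][0]<360])
E
python3 - <<'E'
from cups import *
cups(0); s=state(); print(s["eef_pos"],s["eef_rot"])
cv2.imwrite("pics/g2.png",cv2.resize(C["side"]["image"][100:300,160:380],None,fx=3,fy=3))
print("exp wide",[proj(C[n],[.4925,.0200,.043])[0].round(1) for n in("top","side")],"narrow",[proj(C[n],[.6201,.1659,.081])[0].round(1) for n in("top","side")])
E
```

```text
top [(78, [261.8, 200.5]), (44, [320.0, 198.6]), (32, [257.8, 249.6]), (41, [264.8, 250.7])]
side [(176, [279.2, 138.2]), (100, [337.5, 195.2]), (130, [292.9, 220.3]), (61, [313.9, 237.8]), (176, [274.9, 300.7])]
[0.49180015 0.01997305 0.12472223] [3.14018231e+00 8.78796965e-02 1.42940366e-03]
exp wide [array([321.9, 253. ]), array([335.6, 195.3])] narrow [array([262.1, 201.4]), array([261.2, 208.3])]
```

View pics/g2.png

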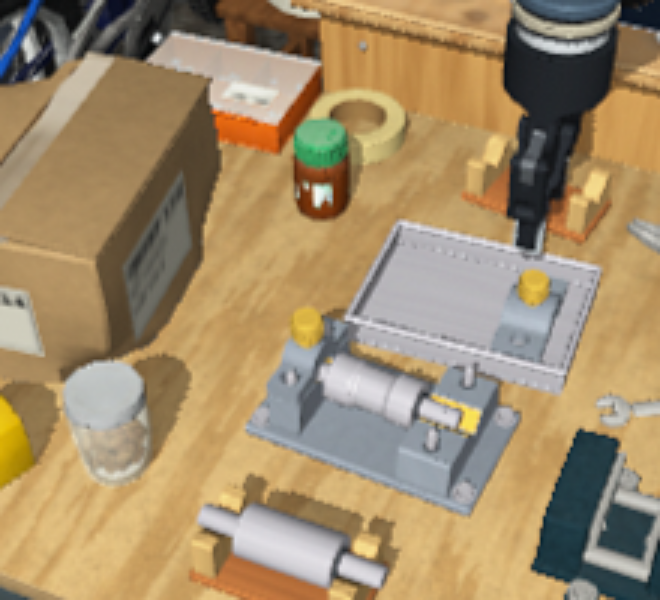

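The wide cap lies flat in the tray, and the narrow cap's cup is as expected at top (262,200.5). Now the narrow cap.

Call:
move_arm:
  commands:
    - [[0.86,0.97,0.5],[0,0,-0.15],60]
    - [[0.86,0.97,0.5],[0,0,-0.15],60]
    - [[0.86,0.97,0],[0,0,-0.16],60]
    - [[0.86,0.97,0],[0,0,-0.16],60]
    - [[0.86,0.97,0],[0,0,-0.16],60]
    - [[0.88,0.97,0],[0,0,-0.16],60]
    - [[0,0,0],[0,0,0],60]
    - [[0,0,0],[0,0,0],60]

```text
clock: 8.9
eef_pos: [0.6201, 0.1658, 0.1474]
eef_rot: [3.14, -0.065, -0.006]
force: [-0.2, -0.3, -0.5]
finger_gap: 0.0598
finger_force: 0.0
```

Call:
move_arm:
  commands:
    - [[0.03,0,-0.8],[0,0,0],60]
    - [[0,0,-0.8],[0,0,0],60]
    - [[0,0,-0.55],[0,0,0],60]
    - [[0,0,0],[0,0,0],40]
    - [[0,0,0],[0,0,0],20]
    - [[0,0,0],[0,0,0],10]
    - [[0,0,0],[0,0,0],10]
    - [[0,0,0],[0,0,0],10]

```text
clock: 9.7
eef_pos: [0.6224, 0.1654, 0.0966]
eef_rot: [3.141, -0.066, 0.002]
force: [0.3, -0.1, 0.3]
finger_gap: 0.0211
finger_force: 59.1
```

Call:
move_arm:
  commands:
    - [[0,0,0.2],[0,0,0],10]
    - [[0,0,0.4],[0,0,0],10]
    - [[0,0,0.6],[0,0,0],10]
    - [[0,0,0.6],[0,0,0],10]
    - [[0,0,0.6],[0,0,0],10]
    - [[0,0,0.6],[0,0,0],10]
    - [[0,0,0],[0,0,0],10]

```text
clock: 10.4
eef_pos: [0.6239, 0.1657, 0.1743]
eef_rot: [-3.14, 0.067, -0.01]
force: [0.8, 0.2, -2.8]
finger_gap: 0.0214
finger_force: 58.9
```

Call:
move_arm:
  commands:
    - [[-0.29,-0.94,0],[0,0,0.16],10]
    - [[-0.29,-0.94,0],[0,0,0.16],10]
    - [[-0.29,-0.94,0],[0,0,0.16],10]
    - [[-0.29,-0.94,0],[0,0,0.16],10]
    - [[-0.29,-0.94,0],[0,0,0.16],10]
    - [[-0.29,-0.94,0],[0,0,0.13],10]
    - [[0,0,0],[0,0,0],10]
    - [[0,0,0],[0,0,0],10]

```text
clock: 11.2
eef_pos: [0.5783, 0.0241, 0.1707]
eef_rot: [-3.14, -0.083, 0.0]
force: [-0.3, 0.5, -1.8]
finger_gap: 0.0214
finger_force: 59.1
```

Call:
move_arm:
  commands:
    - [[0,0,-0.8],[0,0,0],10]
    - [[0,0,-0.8],[0,0,0],10]
    - [[0,0,-0.8],[0,0,0],10]
    - [[0,0,-0.8],[0,0,0],10]
    - [[0,0,-0.6],[0,0,0],10]
    - [[0,0,-0.4],[0,0,0],10]
    - [[0,0,0],[0,0,0],10]
    - [[0,0,0],[0,0,0],10]

```text
clock: 12.0
eef_pos: [0.5789, 0.0249, 0.066]
eef_rot: [3.14, 0.087, 0.001]
force: [0.5, -0.3, -2.4]
finger_gap: 0.0211
finger_force: 59.1
```

Call:
move_arm:
  commands:
    - [[0,0,-0.1],[0,0,0],10]
    - [[0,0,-0.1],[0,0,0],10]
    - [[0,0,-0.1],[0,0,0],10]
    - [[0,0,0],[0,0,0],10]

```text
clock: 12.4
eef_pos: [0.5788, 0.0244, 0.0586]
eef_rot: [3.14, 0.086, 0.001]
force: [0.1, -0.3, -2.0]
finger_gap: 0.0213
finger_force: 59.3
```

Call:
move_arm:
  commands:
    - [[0,0,-0.06],[0,0,0],10]
    - [[0,0,-0.04],[0,0,0],10]
    - [[0,0,0],[0,0,0],10]

```text
clock: 12.7
eef_pos: [0.5789, 0.0244, 0.0585]
eef_rot: [3.14, 0.086, 0.002]
force: [-3.7, 0.7, 14.8]
finger_gap: 0.0214
finger_force: 61.0
```

Call:
move_arm:
  commands:
    - [[0,0,0.06],[0,0,0],30]
    - [[0,0,0],[0,0,0],45]
    - [[0,0,0],[0,0,0],55]
    - [[0,0,0],[0,0,0],60]
    - [[0,0,0.7],[0,0,0],60]
    - [[0,0,1],[0,0,0],60]
    - [[0,0,1],[0,0,0],60]
    - [[0,0,1],[0,0,0],60]

```text
clock: 13.5
eef_pos: [0.5782, 0.0245, 0.1502]
eef_rot: [-3.14, -0.086, 0.002]
force: [1.1, -0.9, -1.0]
finger_gap: 0.06
finger_force: 0.0
```

Call:
move_arm:
  commands:
    - [[-1,0,0],[0,0,-0.3],85]
    - [[-1,0,0],[0,0,-0.3],85]
    - [[-1,0,0],[0,0,-0.32],85]
    - [[-1,0,0],[0,0,0],85]
    - [[0,0,0],[0,0,0],85]

```text
clock: 14.0
eef_pos: [0.4739, 0.0252, 0.1492]
eef_rot: [-3.14, 0.065, 0.011]
force: [0.2, 0.3, -0.1]
finger_gap: 0.0849
finger_force: 0.0
```

Run:
```python
from cups import *
cups(0); s=state(); print(s["eef_pos"],s["eef_rot"])
a=cv2.resize(C["side"]["image"][150:310,200:360],None,fx=2.5,fy=2.5,interpolation=cv2.INTER_CUBIC)
b=cv2.resize(C["top"]["image"][180:280,190:350],None,fx=4,fy=4,interpolation=cv2.INTER_CUBIC)[:400,:400]
P=np.array([.5661,.1682,0,1.5276])
print([proj(C[n],place(P,np.array([[0,-67,38],[0,67,38],[0,-12,38],[0,12,38],[0,-35,38],[0,35,38]])/1000)).round(1).tolist() for n in("top","side")])
cv2.imwrite("pics/g3.png",np.hstack([a,b]))
pickle.dump(C,open("C1.pkl","wb"))
```

```text
top [(34, [325.7, 198.2]), (69, [319.8, 218.4]), (32, [257.7, 249.8]), (41, [264.8, 250.7])]
side [(176, [279.3, 138.3]), (93, [303.3, 187.1]), (100, [337.5, 195.2]), (131, [292.8, 220.3]), (61, [313.9, 237.8]), (174, [274.8, 300.7])]
[0.47897629 0.02434182 0.14987097] [ 3.14078707e+00 -6.54685738e-02  1.55102001e-03]
[[[263.1, 198.9], [261.6, 251.6], [262.5, 220.3], [262.2, 229.7], [262.7, 211.3], [261.9, 238.8]], [[256.8, 220.0], [311.0, 239.2], [278.5, 227.7], [288.2, 231.1], [269.4, 224.5], [297.6, 234.4]]]
```

View pics/g3.png

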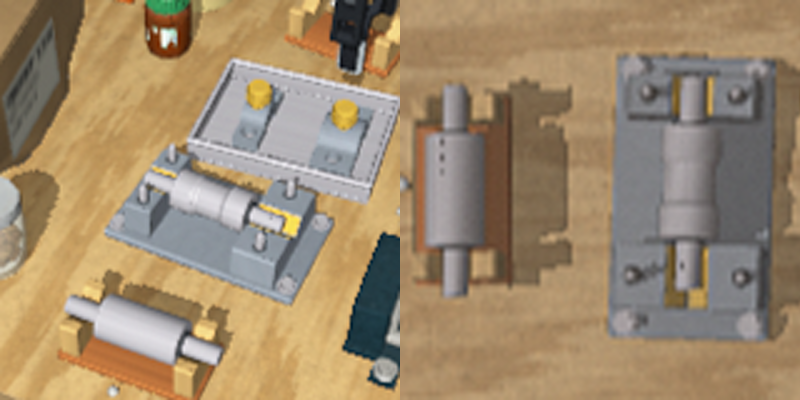

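The worn roller lies centred, with its ends at top v 198.6 and 251.9 against the predicted 198.9 and 251.6. Both caps are upright in the tray. Next I grip the roller at its waist.

Call:
move_arm:
  commands:
    - [[0.58,0.96,0],[0,0,0],85]
    - [[0.58,0.96,0],[0,0,0],85]
    - [[0.58,0.96,0],[0,0,0],85]
    - [[0.58,0.96,0],[0,0,0],85]
    - [[0.58,0.96,0],[0,0,0],85]
    - [[0.6,0.94,0],[0,0,0],75]
    - [[0,0,0],[0,0,0],70]
    - [[0,0,0],[0,0,0],65]
  grip_force: 80

```text
clock: 14.9
eef_pos: [0.5671, 0.1685, 0.1495]
eef_rot: [3.141, -0.063, 0.001]
force: [0.1, 0.2, -0.7]
finger_gap: 0.065
finger_force: 0.0
```

Call:
move_arm:
  commands:
    - [[0,0,-0.9],[0,0,0],65]
    - [[0,0,-0.9],[0,0,0],65]
    - [[0,0,-0.8],[0,0,0],65]
    - [[0,0,-0.8],[0,0,0],65]
    - [[0,0,-0.6],[0,0,0],65]
    - [[0,0,0],[0,0,0],65]
    - [[0,0,0],[0,0,0],65]

```text
clock: 15.6
eef_pos: [0.5661, 0.1675, 0.0498]
eef_rot: [3.141, -0.066, -0.0]
force: [-0.6, 0.1, -0.3]
finger_gap: 0.0649
finger_force: 0.0
```

Call:
move_arm:
  commands:
    - [[0,0,0],[0,0,0],50]
    - [[0,0,0],[0,0,0],40]
    - [[0,0,0],[0,0,0],30]
    - [[0,0,0],[0,0,0],20]
    - [[0,0,0],[0,0,0],20]

```text
clock: 16.1
eef_pos: [0.567, 0.1696, 0.0515]
eef_rot: [-3.138, 0.066, -0.006]
force: [-1.4, 5.0, 4.4]
finger_gap: 0.0308
finger_force: 74.0
```

The gap of 31 mm means the pads are in the waist (the 24 mm cups read 21 mm). I lift and check that the roller is level.

Call:
move_arm:
  commands:
    - [[0,0,0.2],[0,0,0],20]
    - [[0,0,0.4],[0,0,0],20]
    - [[0,0,0.6],[0,0,0],20]
    - [[0,0,0.7],[0,0,0],20]
    - [[0,0,0.7],[0,0,0],20]
    - [[0,0,0.7],[0,0,0],20]
    - [[0,0,0.7],[0,0,0],20]
    - [[0,0,0],[0,0,0],20]

```text
clock: 16.9
eef_pos: [0.5677, 0.168, 0.1531]
eef_rot: [-3.14, 0.065, -0.01]
force: [0.4, -0.1, -4.0]
finger_gap: 0.0305
finger_force: 74.8
```

Run:
```python
from cups import *
c=read_camera("side"); s=state(); print(s["eef_pos"],s["eef_rot"],s["force"],s["finger_gap"],s["joint_pos"])
p=s["eef_pos"]; a=.5*0
P=np.array([p[0],p[1],p[2]-.012,1.5276])
im=c["image"].copy(); print(proj(c,place(P,np.array([[0,-67,0],[0,67,0]])/1000)).round(1).tolist())
cv2.imwrite("pics/g4.png",cv2.resize(im[0:300,160:400],None,fx=2,fy=2,interpolation=cv2.INTER_CUBIC))
```

```text
[0.56682692 0.16784862 0.15164178] [-3.14057226  0.06547693 -0.00579311] [-0.65994679 -0.10014156 -4.76063175] 0.030581596188418103 [ 9.90568215e-02  6.12795898e-01  1.61206804e+00 -1.40270348e-04
  9.13027022e-01  1.71163011e+00]
[[254.6, 186.4], [313.2, 205.5]]
```

View pics/g4.png

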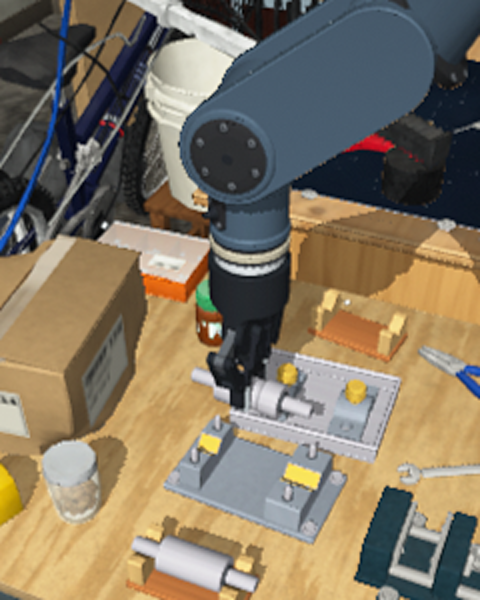

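The roller hangs level, with its ends at about (258,189) and (317,204) in full-frame side pixels. To choose the tilt I need the wrist's height above the TCP; its joint disc is at side (274,77).

Run:
```python
from scene import *
c=C["side"]
for y in(.168,.215):
    for L in(.15,.2,.25,.3,.35): print(y,L,proj(c,[.567,y,.1516+L])[0].round(0))
d=C["top"]
b0=np.array([.470,-.125]);b1=np.array([.623,-.2]);u=(b1-b0)/np.linalg.norm(b1-b0);n=np.array([-u[1],u[0]])
g=np.array([.5353,-.138])  # cradle
for th in(20,25,30,35):
    t=np.radians(th); yaw=np.radians(-6.77); side=np.array([-np.sin(yaw),np.cos(yaw)])*1  # +y perpendicular to roller axis
    for h in(.25,.28,.32):  # heights
        s=(h-.036)/np.cos(t); p=g+side*s*np.sin(t); q=p-b0; print(th,h,"dist to bar line",(q@n).round(3),"along",(q@u).round(3))
```

```text
0.168 0.15 [283. 130.]
0.168 0.2 [283. 105.]
0.168 0.25 [283.  78.]
0.168 0.3 [284.  48.]
0.168 0.35 [284.  15.]
0.215 0.15 [273. 144.]
0.215 0.2 [272. 119.]
0.215 0.25 [272.  91.]
0.215 0.3 [271.  60.]
0.215 0.35 [270.  26.]
20 0.25 dist to bar line 0.091 along 0.039
20 0.28 dist to bar line 0.101 along 0.035
20 0.32 dist to bar line 0.115 along 0.03
25 0.25 dist to bar line 0.111 along 0.031
25 0.28 dist to bar line 0.124 along 0.027
25 0.32 dist to bar line 0.142 along 0.02
30 0.25 dist to bar line 0.134 along 0.023
30 0.28 dist to bar line 0.15 along 0.018
30 0.32 dist to bar line 0.172 along 0.01
35 0.25 dist to bar line 0.158 along 0.015
35 0.28 dist to bar line 0.178 along 0.008
35 0.32 dist to bar line 0.205 along -0.002
```

Run:
```python
from scene import *
for n,box in(("top",(200,265,355,402)),("side",(135,185,310,370))):
    y0,y1,x0,x1=box; im=C[n]["image"][y0:y1,x0:x1]; h=cv2.cvtColor(im,cv2.COLOR_BGR2HSV)
    m=cv2.inRange(h,(4,110,60),(13,255,255)); k,l,st,ce=cv2.connectedComponentsWithStats(m); i=1+st[1:,4].argmax()
    pts=np.argwhere(l==i)[:,::-1].astype(np.float32); r=cv2.minAreaRect(pts)
    print(n,st[i,4],(ce[i]+[x0,y0]).round(1),(cv2.boxPoints(r)+[x0,y0]).round(1).tolist())
    for P in((.5353,-.138),(.5365,-.1355)):
        print(proj(C[n],place([*P,0,1.4527],np.array([[0,0,9],[31,42,9],[31,-42,9],[-31,-42,9],[-31,42,9]])/1000)).round(1).tolist())
# wood pieces, hue profile along upright rows in top
im=C["top"]["image"]; g=im.astype(int)
for v in(213,215,217,253,255): print(v,[int(x) for x in g[v,366:398].sum(1)//3])
```

```text
top 802 [379.7 235. ] [[365.7, 257.5], [370.3, 210.9], [394.6, 213.4], [389.9, 259.9]]
[[381.3, 235.6], [368.1, 250.6], [370.5, 218.3], [394.3, 220.7], [392.1, 252.9]]
[[380.3, 235.1], [367.1, 250.1], [369.5, 217.9], [393.3, 220.2], [391.2, 252.5]]
side 464 [337.1 166.5] [[313.4, 165.5], [319.2, 150.2], [362.6, 166.5], [356.8, 181.8]]
[[337.5, 164.4], [347.0, 175.6], [318.7, 165.7], [328.5, 153.8], [356.1, 163.0]]
[[336.8, 164.8], [346.3, 176.0], [318.0, 166.1], [327.8, 154.1], [355.5, 163.4]]
213 [124, 126, 129, 131, 84, 110, 93, 93, 94, 138, 133, 125, 121, 82, 85, 81, 77, 78, 113, 122, 121, 118, 120, 120, 124, 130, 129, 124, 122, 118, 87, 82]
215 [121, 125, 128, 130, 89, 106, 93, 92, 96, 135, 139, 136, 117, 80, 81, 86, 80, 71, 133, 136, 130, 130, 131, 128, 126, 131, 136, 137, 139, 121, 83, 80]
217 [128, 123, 120, 130, 84, 95, 87, 82, 90, 90, 95, 110, 94, 77, 78, 83, 84, 73, 143, 141, 140, 132, 131, 135, 133, 131, 130, 133, 141, 107, 88, 92]
253 [80, 106, 98, 93, 97, 136, 134, 132, 121, 81, 82, 84, 80, 77, 118, 146, 141, 142, 142, 142, 138, 140, 140, 136, 126, 130, 86, 83, 87, 84, 84, 87]
255 [88, 99, 93, 93, 99, 136, 134, 139, 123, 81, 82, 87, 86, 75, 116, 137, 140, 138, 137, 137, 137, 135, 135, 132, 134, 122, 83, 83, 86, 88, 86, 89]
```

Call:
move_arm:
  commands:
    - [[-0.1,-0.7,-0.2],[0,0,-0.36],20]
    - [[-0.1,-1,-0.2],[0,0,-0.35],20]
    - [[-0.1,-1,-0.2],[-0.66,0.08,0],20]
    - [[-0.1,-1,-0.2],[-0.66,0.08,0],20]
    - [[-0.1,-1,-0.2],[-0.66,0.08,0],20]
    - [[-0.1,-1,-0.2],[-0.66,0.08,0],20]
    - [[-0.1,-1,-0.2],[-0.66,0.08,0],20]
    - [[-0.1,-1,-0.2],[-0.66,0.08,0],20]

```text
clock: 17.75
eef_pos: [0.5448, -0.0261, 0.1084]
eef_rot: [2.718, -0.159, -0.039]
force: [0.7, 0.6, -3.9]
finger_gap: 0.0308
finger_force: 75.1
```

Call:
move_arm:
  commands:
    - [[-0.05,-0.5,-0.2],[0,0,0],20]
    - [[-0.05,-0.5,-0.2],[0,0,0],20]
    - [[-0.05,-0.5,-0.2],[0,0,0],20]
    - [[-0.05,-0.5,-0.2],[0,0,0],20]
    - [[-0.05,-0.5,-0.2],[0,0,0],20]
    - [[0,0,0],[0,0,0],20]

```text
clock: 18.35
eef_pos: [0.5391, -0.0888, 0.0842]
eef_rot: [2.72, -0.161, -0.039]
force: [-0.0, 0.3, -4.4]
finger_gap: 0.0308
finger_force: 75.2
```

```bash
cat > g5.py <<'E'
from cups import *
import sys
c=read_camera("side");d=read_camera("top"); s=state(); print(s["eef_pos"],s["eef_rot"],s["force"],s["finger_gap"])
from scipy.spatial.transform import Rotation as Ro
R=Ro.from_rotvec(s["eef_rot"]).as_matrix(); p=s["eef_pos"]; ax=p+.012*R[:,2]; print("axis",ax.round(4),"tool x",R[:,0].round(3),"y",R[:,1].round(3),"z",R[:,2].round(3))
q=np.array([ax-.067*R[:,0],ax+.067*R[:,0]]); print(proj(c,q).round(1).tolist(),proj(d,q).round(1).tolist())
E
python3 - <<'E'
from g5 import *
a=cv2.resize(c["image"][0:240,230:430],None,fx=2.2,fy=2.2,interpolation=cv2.INTER_CUBIC)
b=cv2.resize(d["image"][120:300,280:440],None,fx=2.2,fy=2.2,interpolation=cv2.INTER_CUBIC); b=cv2.copyMakeBorder(b,0,a.shape[0]-b.shape[0],0,0,0)
cv2.imwrite("pics/g5.png",np.hstack([a,b]))
E
```

```text
[ 0.53967592 -0.08736093  0.08475447] [ 2.7202542  -0.15914974 -0.03619797] [ 0.22462527  0.37255506 -4.62667777] 0.030786519487363155
axis [ 0.5391 -0.0922  0.0738] tool x [ 0.993 -0.117 -0.002] y [-0.106 -0.908  0.405] z [-0.049 -0.402 -0.914]
[[357.2, 162.4], [309.6, 146.6]] [[366.4, 260.0], [370.3, 205.5]]
```

View pics/g5.png

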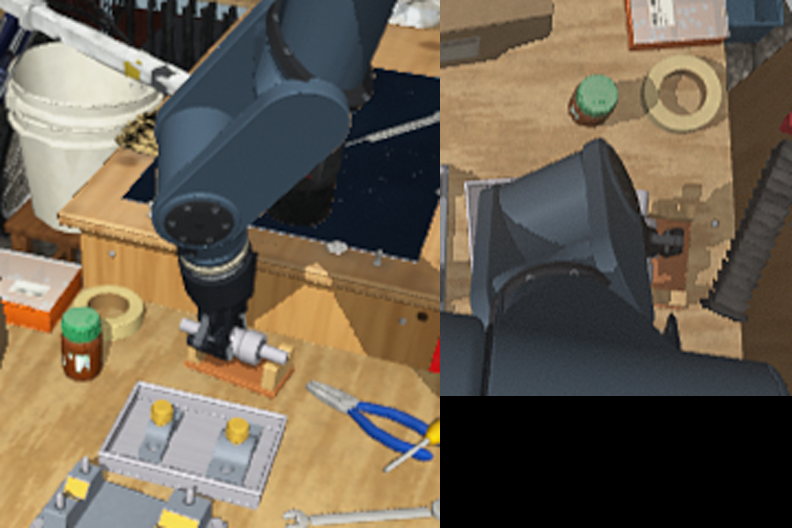

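The path is clear so far, but only about 6 mm of margin to the grip end would remain after the last 44 mm. I'll tilt about 5° more, and measure the roller's axial offset from saturation profiles along its axis.

Run:
```python
from g5 import *
h=cv2.cvtColor(c["image"],cv2.COLOR_BGR2HSV)
for off in(-1,0,1.,2):
    for e,sg in((1,'far'),(-1,'near')):
        L=np.arange(.052,.082,.003); q=proj(c,ax+e*np.outer(L,R[:,0]))+[0,off]
        print(off,sg,[(int(round(l*1000)),int(h[int(round(v)),int(round(u)),1])) for l,(u,v) in zip(L,q)])
C["side"]=c
# bias check: narrow cup & wide cup positions known from gripper
for P in((.5789,.0244,.043),(.492,.02,.043)): print(proj(c,P).round(1))
m=cv2.inRange(h,(14,110,90),(32,255,255)); m[:130]=0; k,_,st,ce=cv2.connectedComponentsWithStats(m); print([ce[i].round(1).tolist() for i in range(1,k) if 60<st[i,4]<130])
```

```text
[ 0.53997222 -0.08669703  0.08503712] [ 2.72017083 -0.15743738 -0.03509289] [-0.34552242  0.12526756 -4.51404547] 0.03114164999019903
axis [ 0.5394 -0.0915  0.0741] tool x [ 0.993 -0.116 -0.001] y [-0.105 -0.908  0.405] z [-0.048 -0.403 -0.914]
[[357.0, 162.4], [309.4, 146.6]] [[366.1, 259.9], [370.0, 205.3]]
-1 far [(52, 6), (55, 5), (58, 9), (61, 66), (64, 120), (67, 120), (70, 117), (73, 117), (76, 119), (79, 126), (82, 128)]
-1 near [(52, 7), (55, 6), (58, 6), (61, 7), (64, 8), (67, 8), (70, 8), (73, 10), (76, 118), (79, 132), (82, 132)]
0 far [(52, 5), (55, 5), (58, 11), (61, 40), (64, 110), (67, 121), (70, 116), (73, 116), (76, 116), (79, 120), (82, 127)]
0 near [(52, 6), (55, 6), (58, 6), (61, 6), (64, 7), (67, 7), (70, 8), (73, 8), (76, 132), (79, 131), (82, 132)]
1.0 far [(52, 6), (55, 7), (58, 14), (61, 34), (64, 102), (67, 119), (70, 117), (73, 115), (76, 116), (79, 120), (82, 125)]
1.0 near [(52, 10), (55, 8), (58, 6), (61, 8), (64, 6), (67, 6), (70, 10), (73, 38), (76, 134), (79, 131), (82, 131)]
2 far [(52, 9), (55, 5), (58, 47), (61, 46), (64, 108), (67, 119), (70, 116), (73, 116), (76, 117), (79, 117), (82, 121)]
2 near [(52, 27), (55, 10), (58, 10), (61, 12), (64, 8), (67, 11), (70, 23), (73, 96), (76, 131), (79, 140), (82, 141)]
[[301.5 187. ]]
[[335.8 195.3]]
[[303.3, 187.1], [337.5, 195.2], [264.2, 221.4]]
```

Call:
move_arm:
  commands:
    - [[0,0,0],[-0.4,0.05,0],20]
    - [[0,0,0],[-0.4,0.05,0],20]
    - [[0,-0.3,-0.1],[0,0,0],20]
    - [[0,-0.4,-0.1],[0,0,0],20]
    - [[-0.04,-0.4,0],[0,0,0],20]
    - [[0,-0.4,0],[0,0,0],20]
    - [[0,-0.2,0],[0,0,0],20]
    - [[0,0,0],[0,0,0],20]

```text
clock: 19.35
eef_pos: [0.5386, -0.131, 0.08]
eef_rot: [2.636, -0.156, -0.043]
force: [0.4, 1.2, -4.2]
finger_gap: 0.0305
finger_force: 75.3
```

Run:
```python
from g5 import *
b=cv2.resize(d["image"][180:300,300:440],None,fx=3,fy=3,interpolation=cv2.INTER_CUBIC);a=cv2.resize(c["image"][90:210,280:400],None,fx=3,fy=3,interpolation=cv2.INTER_CUBIC)
cv2.imwrite("pics/g6.png",np.hstack([a,b]))
```

```text
[ 0.53861158 -0.12987169  0.07987166] [ 2.6359337  -0.15399908 -0.04286223] [-0.1685195   0.50059466 -4.76677303] 0.03086378655499462
axis [ 0.5379 -0.1356  0.0694] tool x [ 0.993 -0.117 -0.002] y [-0.101 -0.871  0.481] z [-0.058 -0.477 -0.877]
[[362.1, 154.3], [315.6, 139.3]] [[383.9, 260.1], [387.6, 205.9]]
```

View pics/g6.png

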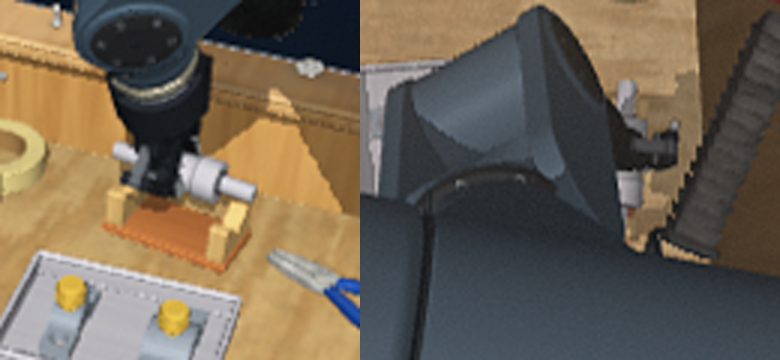

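In the top view the wrist clears the grip end, and the roller is over the cradle with its far tip at (389,207). Lowering.

Call:
move_arm:
  commands:
    - [[0,0,-0.3],[0,0,0],20]
    - [[0,0,-0.3],[0,0,0],20]
    - [[0,0,-0.3],[0,0,0],20]
    - [[0,0,-0.2],[0,0,0],20]
    - [[0,0,0],[0,0,0],20]

```text
clock: 19.95
eef_pos: [0.5381, -0.1292, 0.0511]
eef_rot: [2.636, -0.152, -0.046]
force: [-0.7, 0.2, -4.5]
finger_gap: 0.0306
finger_force: 75.4
```

Call:
move_arm:
  commands:
    - [[0,0,-0.08],[0,0,0],20]
    - [[0,0,-0.06],[0,0,0],20]
    - [[0,0,0],[0,0,0],20]

```text
clock: 20.25
eef_pos: [0.5389, -0.1295, 0.0492]
eef_rot: [2.635, -0.153, -0.042]
force: [0.4, 1.3, -1.9]
finger_gap: 0.031
finger_force: 75.6
```

Call:
move_arm:
  commands:
    - [[0,0,-0.05],[0,0,0],20]
    - [[0,0,0],[0,0,0],20]

```text
clock: 20.45
eef_pos: [0.5389, -0.1296, 0.049]
eef_rot: [2.634, -0.153, -0.042]
force: [-1.2, 3.0, 5.6]
finger_gap: 0.0309
finger_force: 76.5
```

Call:
move_arm:
  commands:
    - [[0,0,-0.06],[0,0,0],20]
    - [[0,0,0],[0,0,0],20]

```text
clock: 20.65
eef_pos: [0.5389, -0.1296, 0.0489]
eef_rot: [2.632, -0.153, -0.041]
force: [-1.9, 6.2, 12.5]
finger_gap: 0.031
finger_force: 77.5
```

Call:
move_arm:
  commands:
    - [[0,0,0.06],[0,0,0],32]
    - [[0,0,0],[0,0,0],34]
    - [[0,0,0],[0,0,0],36]
    - [[0,0,0],[0,0,0],38]
    - [[0,0,0],[0,0,0],38]

```text
clock: 21.15
eef_pos: [0.5388, -0.1299, 0.0475]
eef_rot: [2.635, -0.153, -0.043]
force: [-0.0, 0.2, -0.6]
finger_gap: 0.0377
finger_force: 0.0
```

Call:
move_arm:
  commands:
    - [[0.02,0.15,0.28],[0,0,0],38]
    - [[0.03,0.25,0.46],[0,0,0],39]
    - [[0.05,0.4,0.74],[0,0,0],40]
    - [[0.05,0.4,0.74],[0,0,0],40]
    - [[0,0.8,0.3],[0,0,0],40]
    - [[0,1,0],[0.4,-0.05,0],40]
    - [[0,1,0],[0.8,-0.1,0],60]
    - [[0,0,0],[0.8,-0.1,0],60]

```text
clock: 21.95
eef_pos: [0.5429, -0.0257, 0.1118]
eef_rot: [2.851, -0.158, -0.022]
force: [-0.6, -0.0, -0.3]
finger_gap: 0.06
finger_force: 0.0
```

Run:
```python
from g5 import *
ce=np.array([.5357,-.1365,0,1.4527])
h=cv2.cvtColor(c["image"],cv2.COLOR_BGR2HSV); ht=cv2.cvtColor(d["image"],cv2.COLOR_BGR2HSV)
e=place(ce,np.array([[0,-67,36],[0,67,36]])/1000); print(proj(c,e).round(1).tolist(),proj(d,e).round(1).tolist())
for off in(-1,0,1,2):
    L=np.arange(-.085,.086,.005); P=place(ce,np.c_[0*L,L,0*L+.036])
    q=proj(c,P)+[0,off]; print("S",off,[int(h[int(round(v)),int(round(u)),1]) for u,v in q])
    q=proj(d,P)+[off-.5,0]; print("T",off,[int(ht[int(round(v)),int(round(u)),1]) for u,v in q])
```

```text
[ 0.54302508 -0.02973767  0.11237871] [ 2.84620293 -0.16670318 -0.0215683 ] [0.09063343 0.5362309  0.32017657] 0.05993193948382254
axis [ 0.5426 -0.0332  0.1009] tool x [ 0.993 -0.116  0.002] y [-0.112 -0.951  0.287] z [-0.032 -0.285 -0.958]
[[350.3, 167.3], [300.5, 150.3]] [[343.5, 258.8], [347.9, 202.9]]
[[315.8, 149.3], [361.3, 164.5]] [[384.9, 208.5], [381.2, 261.2]]
S -1 [120, 39, 25, 23, 18, 8, 10, 6, 38, 51, 13, 7, 6, 7, 6, 8, 6, 7, 6, 6, 6, 6, 6, 6, 11, 7, 6, 6, 8, 7, 10, 6, 129, 120, 127]
T -1 [107, 104, 104, 104, 13, 11, 10, 14, 9, 15, 15, 11, 13, 11, 16, 8, 9, 6, 8, 9, 10, 10, 8, 8, 3, 8, 10, 7, 8, 8, 8, 106, 98, 108, 112]
S 0 [118, 34, 25, 21, 18, 22, 59, 27, 46, 51, 7, 7, 5, 8, 6, 8, 7, 5, 6, 6, 6, 5, 6, 5, 17, 6, 6, 7, 7, 7, 8, 24, 129, 120, 128]
T 0 [108, 104, 108, 97, 10, 7, 11, 16, 13, 13, 10, 9, 11, 11, 9, 8, 10, 9, 10, 7, 10, 10, 11, 11, 5, 9, 10, 11, 9, 10, 12, 103, 96, 108, 111]
S 1 [108, 30, 23, 25, 39, 64, 54, 58, 40, 49, 8, 9, 7, 7, 6, 6, 6, 6, 6, 6, 6, 6, 6, 7, 19, 6, 10, 7, 8, 8, 8, 60, 127, 121, 128]
T 1 [108, 105, 105, 102, 9, 11, 12, 12, 14, 7, 12, 10, 4, 9, 13, 10, 9, 9, 9, 10, 8, 10, 10, 9, 11, 8, 9, 9, 10, 9, 13, 101, 98, 106, 108]
S 2 [87, 25, 26, 32, 34, 51, 44, 46, 45, 28, 7, 6, 6, 6, 5, 6, 7, 6, 6, 7, 6, 6, 6, 6, 11, 5, 17, 56, 7, 6, 10, 153, 127, 122, 131]
T 2 [109, 109, 103, 102, 6, 12, 8, 8, 11, 8, 10, 8, 8, 8, 9, 10, 9, 8, 8, 10, 7, 9, 9, 11, 7, 10, 7, 9, 12, 11, 7, 99, 97, 107, 108]
```

The worn roller lies centred in the cradle: in the top view it spans −67 to +67 mm along the cradle axis. Now the new roller.

Call:
move_arm:
  commands:
    - [[0.05,1,0.4],[0.56,-0.07,0],60]
    - [[0.05,1,0.4],[0.56,-0.07,0],60]
    - [[0.05,1,0.4],[0.56,-0.07,0],60]
    - [[0.05,1,0.3],[0.56,-0.07,0],60]
    - [[0.05,1,0],[0.56,-0.07,0],65]
    - [[0.05,1,0],[0,0,0.4],65]
    - [[0.05,1,0],[0,0,0.4],65]
    - [[0.05,1,0],[0,0,0.37],65]

```text
clock: 22.85
eef_pos: [0.5521, 0.1713, 0.1484]
eef_rot: [-3.139, -0.012, -0.001]
force: [0.1, 0.4, -0.8]
finger_gap: 0.065
finger_force: 0.0
```

Call:
move_arm:
  commands:
    - [[0.07,1,0],[0,0,0],65]
    - [[0.07,1,0],[0,0,0],65]
    - [[0.07,1,0],[0,0,0],65]
    - [[0.07,1,0],[0,0,0],65]
    - [[0.07,1,0],[0,0,0],65]
    - [[0.05,0.9,0],[0,0,0],65]
    - [[0,0,0],[0,0,0],65]
    - [[0,0,0],[0,0,0],65]

```text
clock: 23.65
eef_pos: [0.5618, 0.3181, 0.148]
eef_rot: [-3.139, -0.012, -0.001]
force: [0.4, -1.0, -0.2]
finger_gap: 0.0651
finger_force: 0.0
```

Run:
```python
from scene import *
s=state(); print(s["eef_pos"],s["eef_rot"])
# new roller ends in top/side images (C1, before): grey pixels near it
C1=pickle.load(open("C1.pkl","rb"))
cf=np.array([.5631,.3171,0,1.574])
for n in("top","side"):
    h=cv2.cvtColor(C1[n]["image"],cv2.COLOR_BGR2HSV)
    L=np.arange(-.080,.081,.004); P=place(cf,np.c_[0*L,L,0*L+.036])
    for off in(-1,0,1):
        q=proj(C1[n],P)+([off,0] if n=="top" else [0,off]); a=[int(h[int(round(v)),int(round(u)),1]) for u,v in q]; print(n,off,a[:7],a[-7:])
    L=np.arange(-.03,.031,.003)
    for y in(-.025,.025):
        q=proj(C1[n],place(cf,np.c_[L,0*L+y,0*L+.036])); print("across",n,y,[int(h[int(round(v)),int(round(u)),1]) for u,v in q])
```

```text
[0.56176927 0.31807354 0.14799036] [-3.13894396e+00 -1.21318675e-02 -1.24576806e-03]
top -1 [104, 97, 102, 37, 8, 10, 8] [12, 11, 13, 70, 110, 107, 106]
top 0 [106, 96, 103, 44, 6, 10, 10] [12, 12, 9, 84, 106, 108, 105]
top 1 [106, 96, 104, 48, 12, 14, 12] [15, 15, 15, 87, 108, 107, 104]
across top -0.025 [129, 130, 132, 136, 113, 14, 15, 15, 10, 13, 12, 13, 8, 11, 12, 6, 5, 158, 144, 88, 94]
across top 0.025 [126, 132, 130, 135, 110, 9, 15, 16, 15, 14, 7, 10, 9, 9, 12, 8, 5, 155, 141, 91, 97]
side -1 [130, 128, 133, 101, 12, 8, 6] [5, 6, 8, 9, 117, 117, 121]
side 0 [129, 132, 129, 71, 9, 6, 7] [3, 5, 7, 10, 118, 118, 122]
side 1 [127, 133, 128, 36, 8, 7, 6] [7, 6, 6, 13, 122, 120, 122]
across side -0.025 [124, 128, 126, 30, 9, 6, 7, 6, 6, 6, 7, 6, 7, 6, 6, 6, 10, 25, 179, 174, 172]
across side 0.025 [120, 121, 105, 10, 8, 6, 8, 8, 7, 7, 6, 6, 6, 5, 6, 7, 8, 19, 141, 174, 174]
```

Call:
move_arm:
  commands:
    - [[0.05,0,-0.9],[0,0,0],65]
    - [[0,0,-0.9],[0,0,0],65]
    - [[0,0,-0.8],[0,0,0],65]
    - [[0,0,-0.8],[0,0,0],65]
    - [[0,0,-0.54],[0,0,0],65]
    - [[0,0,0],[0,0,0],65]
    - [[0,0,0],[0,0,0],65]
  grip_force: 90

```text
clock: 24.35
eef_pos: [0.5639, 0.3175, 0.0498]
eef_rot: [-3.137, -0.009, -0.002]
force: [0.2, -0.0, 1.4]
finger_gap: 0.0652
finger_force: 0.0
```

Call:
move_arm:
  commands:
    - [[0,0,0],[0,0,0],50]
    - [[0,0,0],[0,0,0],40]
    - [[0,0,0],[0,0,0],30]
    - [[0,0,0],[0,0,0],25]
    - [[0,0,0],[0,0,0],25]

```text
clock: 24.85
eef_pos: [0.5644, 0.319, 0.0513]
eef_rot: [-3.135, -0.01, -0.006]
force: [-1.7, 2.1, 5.3]
finger_gap: 0.0335
finger_force: 89.2
```

Call:
move_arm:
  commands:
    - [[0,0,0.2],[0,0,0],25]
    - [[0,0,0.4],[0,0,0],25]
    - [[0,0,0.6],[0,0,0],25]
    - [[0,0,0.7],[0,0,0],25]
    - [[0,0,0.7],[0,0,0],25]
    - [[0,0,0.7],[0,0,0],25]
    - [[0,0,0.4],[0,0,0],25]
    - [[0,0,0],[0,0,0],25]

```text
clock: 25.65
eef_pos: [0.5648, 0.3183, 0.1444]
eef_rot: [-3.136, -0.01, -0.009]
force: [0.6, 0.3, -3.3]
finger_gap: 0.0341
finger_force: 89.9
```

Call:
move_arm:
  commands:
    - [[0.02,-0.8,0],[0,0,-0.07],25]
    - [[0.02,-1,0],[0,0,-0.08],25]
    - [[0.02,-1,0],[0,0,-0.08],25]
    - [[0.02,-1,0],[0,0,-0.08],25]
    - [[0.02,-1,0],[0,0,-0.07],25]
    - [[0.02,-0.8,0],[0,0,-0.07],25]
    - [[0,-0.44,0],[0,0,0],25]
    - [[0,0,0],[0,0,0],25]

```text
clock: 26.45
eef_pos: [0.5664, 0.1657, 0.1415]
eef_rot: [-3.137, 0.067, -0.0]
force: [1.2, 0.1, -3.8]
finger_gap: 0.0338
finger_force: 90.1
```

Run:
```python
from g5 import *
h=cv2.cvtColor(c["image"],cv2.COLOR_BGR2HSV)
for off in(-1,0,1,2):
    L=np.arange(.052,.082,.003)
    for e in(1,-1):
        q=proj(c,ax+e*np.outer(L,R[:,0]))+[0,off]; print(off,e,[int(h[int(round(v)),int(round(u)),1]) for u,v in q])
```

```text
[0.56658848 0.16737237 0.14179051] [-3.13600777e+00  6.45541310e-02 -1.80991376e-03] [ 0.56447185 -0.48263715 -4.10757495] 0.03361091003881622
axis [0.5666 0.1674 0.1298] tool x [ 0.999 -0.041  0.001] y [-0.041 -0.999 -0.005] z [ 0.001  0.005 -1.   ]
[[313.1, 208.8], [255.0, 189.8]] [[260.0, 250.0], [261.5, 192.6]]
-1 1 [5, 6, 6, 5, 104, 118, 113, 111, 115, 124, 119]
-1 -1 [6, 7, 6, 6, 6, 7, 6, 12, 4, 8, 8]
0 1 [5, 6, 7, 11, 83, 123, 113, 112, 112, 119, 127]
0 -1 [4, 6, 3, 4, 6, 3, 5, 10, 5, 6, 6]
1 1 [8, 6, 6, 12, 68, 127, 115, 114, 113, 117, 125]
1 -1 [7, 6, 5, 4, 4, 3, 6, 7, 5, 7, 7]
2 1 [9, 6, 9, 11, 59, 128, 120, 118, 114, 115, 116]
2 -1 [7, 6, 5, 5, 6, 5, 6, 6, 7, 7, 7]
```

Call:
move_arm:
  commands:
    - [[0,0,-0.8],[0,0,0],25]
    - [[0,0,-0.8],[0,0,0],25]
    - [[0,0,-0.8],[0,0,0],25]
    - [[0,0,-0.5],[0,0,0],25]
    - [[0,0,-0.3],[0,0,0],25]
    - [[0,0,-0.1],[0,0,0],25]
    - [[0,0,0],[0,0,0],25]
    - [[0,0,0],[0,0,0],25]

```text
clock: 27.35
eef_pos: [0.5673, 0.1672, 0.0603]
eef_rot: [-3.136, 0.064, -0.005]
force: [-0.0, -0.1, -3.2]
finger_gap: 0.034
finger_force: 90.2
```

Call:
move_arm:
  commands:
    - [[0,0,-0.07],[0,0,0],25]
    - [[0,0,-0.07],[0,0,0],25]
    - [[0,0,0],[0,0,0],25]

```text
clock: 27.65
eef_pos: [0.5669, 0.167, 0.0562]
eef_rot: [-3.136, 0.064, -0.004]
force: [-1.0, 0.9, -2.6]
finger_gap: 0.0337
finger_force: 90.2
```

Call:
move_arm:
  commands:
    - [[0,0,-0.07],[0,0,0],25]
    - [[0,0,-0.05],[0,0,0],25]
    - [[0,0,0],[0,0,0],25]

```text
clock: 27.95
eef_pos: [0.5673, 0.168, 0.055]
eef_rot: [-3.135, 0.065, -0.006]
force: [-2.1, 2.5, 8.3]
finger_gap: 0.034
finger_force: 91.7
```

Call:
move_arm:
  commands:
    - [[0,0,-0.06],[0,0,0],25]
    - [[0,0,0],[0,0,0],25]

```text
clock: 28.15
eef_pos: [0.5675, 0.1684, 0.0544]
eef_rot: [-3.134, 0.065, -0.007]
force: [-2.6, 4.4, 13.2]
finger_gap: 0.0337
finger_force: 92.3
```

Seated (a firm upward force). Release and rise.

Call:
move_arm:
  commands:
    - [[0,0,0.05],[0,0,0],34]
    - [[0,0,0],[0,0,0],38]
    - [[0,0,0],[0,0,0],44]
    - [[0,0,0],[0,0,0],50]
    - [[0,0,0],[0,0,0],55]
    - [[0,0,0.5],[0,0,0],55]
    - [[0,0,1],[0,0,0],55]
    - [[0,0,1],[0,0,0],55]

```text
clock: 28.95
eef_pos: [0.5664, 0.1667, 0.1161]
eef_rot: [-3.137, 0.064, -0.001]
force: [1.0, 0.8, 0.2]
finger_gap: 0.0547
finger_force: 0.0
```

Call:
move_arm:
  commands:
    - [[-0.5,-1,1],[0,0,0.31],60]
    - [[-0.5,-1,0.3],[0,0,0.31],60]
    - [[-0.5,-1,0],[0,0,0.31],60]
    - [[-0.5,-1,0],[0,0,0],60]
    - [[-0.5,-1,0],[0,0,0],60]
    - [[-0.5,-0.93,0],[0,0,0],60]
    - [[0,0,0],[0,0,0],60]
    - [[0,0,0],[0,0,0],60]

```text
clock: 29.75
eef_pos: [0.4921, 0.0183, 0.1485]
eef_rot: [-3.136, -0.086, -0.004]
force: [-0.5, 0.5, -0.2]
finger_gap: 0.0602
finger_force: 0.0
```

Run:
```python
from g5 import *
st=np.array([.5663,.1677,0,1.5276])
for n,cc in(("top",d),("side",c)):
    h=cv2.cvtColor(cc["image"],cv2.COLOR_BGR2HSV); L=np.arange(-.080,.081,.004); P=place(st,np.c_[0*L,L,0*L+.038])
    for off in(-1,0,1):
        q=proj(cc,P)+([off,0] if n=="top" else [0,off]); print(n,off,[int(x) for x in (lambda a:a)([h[int(round(v)),int(round(u)),1] for u,v in q])])
a=cv2.resize(c["image"][130:310,200:380],None,fx=2.2,fy=2.2,interpolation=cv2.INTER_CUBIC);b=cv2.resize(d["image"][150:330,190:370],None,fx=2.2,fy=2.2,interpolation=cv2.INTER_CUBIC)
cv2.imwrite("pics/g7.png",np.hstack([a,b]))
```

```text
[0.4925103  0.01913979 0.14825452] [-3.13599668 -0.08954015 -0.00452887] [-0.82442397  0.29083477  0.76159535] 0.05992972924483387
axis [0.4925 0.0192 0.1363] tool x [0.998 0.057 0.003] y [ 0.057 -0.998 -0.004] z [ 0.003  0.004 -1.   ]
[[368.7, 171.1], [310.9, 158.3]] [[328.5, 281.2], [323.3, 222.6]]
top -1 [35, 18, 7, 8, 9, 9, 6, 11, 11, 11, 9, 8, 9, 11, 10, 8, 10, 13, 8, 8, 8, 9, 11, 11, 11, 10, 11, 8, 11, 7, 10, 7, 11, 9, 13, 11, 11, 55, 71, 47, 7]
top 0 [35, 14, 7, 7, 8, 8, 10, 9, 10, 9, 10, 7, 10, 13, 10, 10, 10, 8, 12, 10, 13, 13, 10, 7, 10, 8, 10, 10, 12, 8, 9, 10, 8, 9, 9, 11, 11, 110, 116, 114, 29]
top 1 [34, 19, 7, 7, 11, 11, 14, 14, 12, 14, 9, 9, 12, 10, 10, 12, 11, 11, 12, 9, 13, 7, 10, 12, 11, 11, 12, 11, 9, 8, 14, 8, 8, 11, 11, 11, 14, 128, 141, 141, 31]
side -1 [122, 113, 112, 115, 6, 7, 7, 6, 9, 5, 6, 6, 7, 6, 6, 7, 5, 7, 6, 6, 6, 6, 7, 6, 6, 7, 7, 8, 7, 14, 6, 5, 7, 6, 7, 7, 8, 8, 145, 163, 166]
side 0 [118, 112, 116, 106, 9, 7, 6, 7, 6, 5, 6, 6, 7, 6, 7, 6, 6, 5, 6, 7, 6, 6, 6, 6, 6, 7, 8, 7, 7, 20, 6, 5, 5, 7, 6, 6, 7, 11, 155, 164, 167]
side 1 [115, 111, 116, 78, 8, 6, 5, 7, 6, 7, 7, 6, 7, 7, 5, 6, 6, 6, 6, 6, 6, 6, 6, 7, 7, 7, 7, 7, 6, 28, 7, 6, 6, 6, 6, 6, 7, 11, 171, 164, 166]
```

View pics/g7.png

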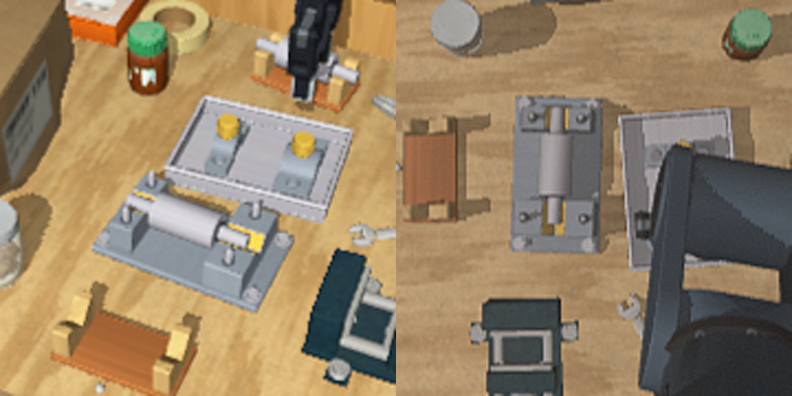

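The new roller is seated in the stand, its near end at +66 mm in the top view. Both caps stand in the tray and the worn roller is in its cradle. Next I pick up the wide cap.

Call:
move_arm:
  commands:
    - [[0,0.03,-0.9],[0,0,0],60]
    - [[0,0,-0.9],[0,0,0],60]
    - [[0,0,-0.9],[0,0,0],60]
    - [[0,0,-0.6],[0,0,0],60]
    - [[0,0,-0.27],[0,0,0],60]
    - [[0,0,0],[0,0,0],50]
    - [[0,0,0],[0,0,0],40]
    - [[0,0,0],[0,0,0],30]
  grip_force: 60

```text
clock: 30.65
eef_pos: [0.4924, 0.0196, 0.0593]
eef_rot: [-3.136, -0.09, -0.005]
force: [-0.0, 0.2, -0.4]
finger_gap: 0.0301
finger_force: 0.0
```

Call:
move_arm:
  commands:
    - [[0,0,0],[0,0,0],20]
    - [[0,0,0],[0,0,0],10]
    - [[0,0,0],[0,0,0],10]
    - [[0,0,0],[0,0,0],10]

```text
clock: 31.05
eef_pos: [0.4923, 0.0196, 0.0597]
eef_rot: [-3.136, -0.088, -0.006]
force: [-0.9, 1.9, 6.2]
finger_gap: 0.0213
finger_force: 58.8
```

Call:
move_arm:
  commands:
    - [[0,0,0.2],[0,0,0],10]
    - [[0,0,0.5],[0,0,0],10]
    - [[0,0,0.8],[0,0,0],10]
    - [[0,0,0.8],[0,0,0],10]
    - [[0,0,0.8],[0,0,0],10]
    - [[0,0,0.8],[0,0,0],10]
    - [[0,0,0.5],[0,0,0],10]

```text
clock: 31.75
eef_pos: [0.4919, 0.0194, 0.1707]
eef_rot: [-3.136, -0.089, -0.006]
force: [-0.1, 0.5, -2.6]
finger_gap: 0.0209
finger_force: 59.0
```

Call:
move_arm:
  commands:
    - [[0.1,0.9,0],[0,0,-0.16],10]
    - [[0.1,0.9,0],[0,0,-0.16],10]
    - [[0.1,0.9,0],[0,0,-0.16],10]
    - [[0.1,0.9,0],[0,0,-0.16],10]
    - [[0.1,0.9,0],[0,0,-0.16],10]
    - [[0.08,0.9,0],[0,0,-0.13],10]
    - [[0,0.6,0],[0,0,0],10]
    - [[0,0,0],[0,0,0],10]

```text
clock: 32.55
eef_pos: [0.5058, 0.1709, 0.169]
eef_rot: [-3.136, 0.06, -0.003]
force: [-1.4, -1.4, -1.8]
finger_gap: 0.0211
finger_force: 59.1
```

Run:
```python
from plant import *
import numpy as np
s=[state() for _ in range(3)][-1]; print(s["eef_pos"],s["eef_rot"],s["force"],s["finger_gap"])
```

```text
[0.50578414 0.17090447 0.16897772] [-3.13643750e+00  5.95458625e-02 -2.90994847e-03] [-1.40003364 -1.37719473 -1.83567977] 0.021050970345668274
```

Call:
move_arm:
  commands:
    - [[0.02,-0.03,-0.7],[0,0,0],10]
    - [[0,0,-0.7],[0,0,0],10]
    - [[0,0,-0.5],[0,0,0],10]
    - [[0,0,0],[0,0,0],10]
    - [[0,0,0],[0,0,0],10]

```text
clock: 33.05
eef_pos: [0.5067, 0.1682, 0.121]
eef_rot: [-3.137, 0.065, -0.002]
force: [-0.8, -0.1, -2.1]
finger_gap: 0.0214
finger_force: 59.1
```

Call:
move_arm:
  commands:
    - [[0,0,-0.15],[0,0,0],10]
    - [[0,0,-0.15],[0,0,0],10]
    - [[0,0,-0.15],[0,0,0],10]
    - [[0,0,0],[0,0,0],10]

```text
clock: 33.45
eef_pos: [0.5067, 0.1688, 0.1095]
eef_rot: [-3.136, 0.064, -0.002]
force: [-0.1, 0.4, -1.5]
finger_gap: 0.0208
finger_force: 59.1
```

Call:
move_arm:
  commands:
    - [[0,0.03,-0.15],[0,0,0],10]
    - [[0,0,-0.15],[0,0,0],10]
    - [[0,0,-0.08],[0,0,0],10]
    - [[0,0,0],[0,0,0],10]

```text
clock: 33.85
eef_pos: [0.5064, 0.1694, 0.0998]
eef_rot: [-3.137, 0.064, -0.001]
force: [0.7, 0.2, -1.5]
finger_gap: 0.0215
finger_force: 59.1
```

Call:
move_arm:
  commands:
    - [[0,0,-0.07],[0,0,0],10]
    - [[0,0,-0.07],[0,0,0],10]
    - [[0,0,0],[0,0,0],10]

```text
clock: 34.15
eef_pos: [0.5068, 0.1695, 0.0977]
eef_rot: [-3.137, 0.064, -0.003]
force: [-1.8, -0.3, 5.8]
finger_gap: 0.0217
finger_force: 59.8
```

Call:
move_arm:
  commands:
    - [[0,0,0.04],[0,0,0],30]
    - [[0,0,0],[0,0,0],45]
    - [[0,0,0],[0,0,0],55]
    - [[0,0,0],[0,0,0],60]
    - [[0,0,0.5],[0,0,0],60]
    - [[0,0,0.8],[0,0,0],60]
    - [[0,0,0.8],[0,0,0],60]

```text
clock: 34.85
eef_pos: [0.5065, 0.1695, 0.1513]
eef_rot: [-3.137, 0.064, -0.002]
force: [0.2, -0.4, -0.1]
finger_gap: 0.0599
finger_force: 0.0
```

Call:
move_arm:
  commands:
    - [[0.48,-0.97,0],[0,0,0.16],60]
    - [[0.48,-0.97,0],[0,0,0.16],60]
    - [[0.48,-0.97,0],[0,0,0.16],60]
    - [[0.48,-0.97,0],[0,0,0.16],60]
    - [[0.48,-0.97,0],[0,0,0.16],60]
    - [[0.48,-0.95,0],[0,0,0.13],60]
    - [[0,0,0],[0,0,0],60]
    - [[0,0,0],[0,0,0],60]

```text
clock: 35.65
eef_pos: [0.5786, 0.0242, 0.1508]
eef_rot: [-3.136, -0.086, -0.002]
force: [-0.5, 1.5, -0.2]
finger_gap: 0.06
finger_force: 0.0
```

Run:
```python
from cups import *
cups(0); s=state(); print(s["eef_pos"],s["eef_rot"],s["force"],s["finger_gap"])
print("wide exp",[proj(C[n],[.5067,.1697,.081])[0].round(1).tolist() for n in("top","side")])
```

```text
top [(73, [261.6, 248.0])]
side [(175, [279.3, 138.2]), (93, [303.3, 187.1]), (110, [290.6, 219.7]), (132, [310.6, 224.1])]
[0.57783815 0.02534559 0.15052016] [-3.13537173e+00 -8.95632788e-02 -6.96019007e-04] [0.18507346 0.06466308 0.35740429] 0.06026033881558422
wide exp [[261.2, 247.8], [308.9, 224.2]]
```

Wide cap is home: its cup is at (261.6,248.0) in the top view, expected (261.2,247.8). Now the narrow cap.

Call:
move_arm:
  commands:
    - [[0.02,0,-0.9],[0,0,0],60]
    - [[0,0,-0.9],[0,0,0],60]
    - [[0,0,-0.9],[0,0,0],60]
    - [[0,0,-0.6],[0,0,0],60]
    - [[0,0,-0.34],[0,0,0],60]
    - [[0,0,0],[0,0,0],50]
    - [[0,0,0],[0,0,0],40]
    - [[0,0,0],[0,0,0],30]

```text
clock: 36.55
eef_pos: [0.5799, 0.0245, 0.0603]
eef_rot: [-3.136, -0.089, -0.005]
force: [-0.3, -0.1, -0.3]
finger_gap: 0.0297
finger_force: 0.0
```

Call:
move_arm:
  commands:
    - [[0,0,0],[0,0,0],20]
    - [[0,0,0],[0,0,0],10]
    - [[0,0,0],[0,0,0],10]
    - [[0,0,0],[0,0,0],10]

```text
clock: 36.95
eef_pos: [0.5799, 0.0244, 0.0606]
eef_rot: [-3.136, -0.089, -0.006]
force: [-1.4, 0.8, 6.1]
finger_gap: 0.0213
finger_force: 58.7
```

Call:
move_arm:
  commands:
    - [[0,0,0.2],[0,0,0],10]
    - [[0,0,0.5],[0,0,0],10]
    - [[0,0,0.8],[0,0,0],10]
    - [[0,0,0.8],[0,0,0],10]
    - [[0,0,0.8],[0,0,0],10]
    - [[0,0,0.8],[0,0,0],10]
    - [[0,0,0.5],[0,0,0],10]

```text
clock: 37.65
eef_pos: [0.5796, 0.0244, 0.1713]
eef_rot: [-3.136, -0.089, -0.005]
force: [0.2, -0.3, -2.2]
finger_gap: 0.0209
finger_force: 59.0
```

Call:
move_arm:
  commands:
    - [[0.29,0.9,0],[0,0,-0.16],10]
    - [[0.29,0.9,0],[0,0,-0.16],10]
    - [[0.29,0.9,0],[0,0,-0.16],10]
    - [[0.29,0.9,0],[0,0,-0.16],10]
    - [[0.29,0.9,0],[0,0,-0.16],10]
    - [[0.3,0.9,0],[0,0,-0.13],10]
    - [[0,0.24,0],[0,0,0],10]
    - [[0,0,0],[0,0,0],10]

```text
clock: 38.45
eef_pos: [0.6222, 0.1662, 0.169]
eef_rot: [-3.137, 0.061, -0.0]
force: [-0.9, -0.3, -2.3]
finger_gap: 0.021
finger_force: 59.1
```

Call:
move_arm:
  commands:
    - [[0,0,-0.7],[0,0,0],10]
    - [[0,0,-0.7],[0,0,0],10]
    - [[0,0,-0.5],[0,0,0],10]
    - [[0,0,0],[0,0,0],10]
    - [[0,0,0],[0,0,0],10]

```text
clock: 38.95
eef_pos: [0.6229, 0.1648, 0.1218]
eef_rot: [-3.137, 0.065, -0.002]
force: [0.4, -0.8, -2.6]
finger_gap: 0.0212
finger_force: 59.1
```

Call:
move_arm:
  commands:
    - [[0.03,0.02,-0.15],[0,0,0],10]
    - [[0,0,-0.15],[0,0,0],10]
    - [[0,0,-0.15],[0,0,0],10]
    - [[0,0,0],[0,0,0],10]

```text
clock: 39.35
eef_pos: [0.6233, 0.166, 0.1101]
eef_rot: [-3.137, 0.064, -0.001]
force: [-0.2, -0.1, -2.5]
finger_gap: 0.0209
finger_force: 59.1
```

Call:
move_arm:
  commands:
    - [[0,0,-0.15],[0,0,0],10]
    - [[0,0,-0.15],[0,0,0],10]
    - [[0,0,0],[0,0,0],10]

```text
clock: 39.65
eef_pos: [0.6232, 0.166, 0.1023]
eef_rot: [-3.137, 0.064, -0.0]
force: [0.2, 0.2, -3.4]
finger_gap: 0.0212
finger_force: 59.1
```

Call:
move_arm:
  commands:
    - [[0,0,-0.07],[0,0,0],10]
    - [[0,0,-0.07],[0,0,0],10]
    - [[0,0,-0.02],[0,0,0],10]
    - [[0,0,0],[0,0,0],10]

```text
clock: 40.05
eef_pos: [0.6236, 0.166, 0.0989]
eef_rot: [-3.137, 0.064, -0.002]
force: [-0.0, -0.5, -2.0]
finger_gap: 0.0212
finger_force: 59.1
```

Call:
move_arm:
  commands:
    - [[0,0,-0.05],[0,0,0],10]
    - [[0,0,-0.03],[0,0,0],10]
    - [[0,0,0],[0,0,0],10]

```text
clock: 40.35
eef_pos: [0.624, 0.166, 0.0987]
eef_rot: [-3.137, 0.064, -0.004]
force: [-2.2, -0.2, 4.5]
finger_gap: 0.021
finger_force: 60.0
```

Seated at the predicted height. Release, rise, move off, and do a final check.

Call:
move_arm:
  commands:
    - [[0,0,0.04],[0,0,0],30]
    - [[0,0,0],[0,0,0],45]
    - [[0,0,0],[0,0,0],55]
    - [[0,0,0],[0,0,0],60]
    - [[0,0,0.5],[0,0,0],60]
    - [[0,0,0.8],[0,0,0],60]
    - [[0,0,0.9],[0,0,0],60]
    - [[0,0,0.9],[0,0,0],60]

```text
clock: 41.15
eef_pos: [0.6237, 0.166, 0.177]
eef_rot: [-3.137, 0.064, -0.003]
force: [-0.1, -0.4, 0.2]
finger_gap: 0.06
finger_force: 0.0
```

Call:
move_arm:
  commands:
    - [[-0.8,-0.9,0.6],[0,0,0],60]
    - [[-0.8,-0.9,0.6],[0,0,0],60]
    - [[-0.8,-0.9,0.6],[0,0,0],60]
    - [[-0.8,-0.9,0.6],[0,0,0],60]
    - [[-0.8,-0.9,0.2],[0,0,0],60]
    - [[-0.8,-0.9,0],[0,0,0],60]
    - [[-0.8,0,0],[0,0,0],60]
    - [[0,0,0],[0,0,0],60]

```text
clock: 41.95
eef_pos: [0.481, 0.0308, 0.2412]
eef_rot: [-3.136, 0.066, 0.001]
force: [-0.5, -0.3, 0.1]
finger_gap: 0.0599
finger_force: 0.0
```

Run:
```python
from cups import *
cups(0)
print("exp",[[proj(C[n],P)[0].round(1).tolist() for n in("top","side")] for P in([.5067,.1697,.081],[.6228,.1655,.081])])
a=cv2.resize(C["side"]["image"][130:310,200:380],None,fx=2.2,fy=2.2,interpolation=cv2.INTER_CUBIC);b=cv2.resize(C["top"]["image"][150:330,190:370],None,fx=2.2,fy=2.2,interpolation=cv2.INTER_CUBIC)
cv2.imwrite("pics/g8.png",np.hstack([a,b]))
```

```text
top [(76, [262.5, 200.0]), (74, [261.6, 247.9])]
side [(176, [279.3, 138.2]), (111, [290.6, 219.7]), (132, [310.6, 224.1])]
exp [[[261.2, 247.8], [308.9, 224.2]], [[262.3, 200.3], [260.2, 207.8]]]
```

Run:
```python
from scene import *
c0=C["side"]["image"]; c=read_camera("side")["image"]; t0=C["top"]["image"]; t=read_camera("top")["image"]
h=cv2.cvtColor(c,cv2.COLOR_BGR2HSV); m=cv2.inRange(h,(14,110,90),(32,255,255)); k,_,st,ce=cv2.connectedComponentsWithStats(m)
print([(st[i].tolist(),ce[i].round(1).tolist()) for i in range(1,k) if st[i,4]>20 and abs(ce[i]-[262,208]).max()<60])
for n,a,b,(y0,y1,x0,x1) in(("side",c0,c,(195,255,240,325)),("top",t0,t,(190,265,240,285))):
    d=cv2.absdiff(a,b).max(2)[y0:y1,x0:x1]; ys,xs=np.where(d>50); print(n,"changed",len(xs),"of",d.size,"region u",xs.min()+x0,xs.max()+x0,"v",ys.min()+y0,ys.max()+y0)
g0=cv2.cvtColor(c0,cv2.COLOR_BGR2GRAY)
for u,v,w,hh,nm in((255,200,14,17,"narrow cup"),(303,217,15,17,"wide cup")):
    r=cv2.matchTemplate(c[v-10:v+hh+10,u-10:u+w+10],c0[v:v+hh,u:u+w],cv2.TM_CCOEFF_NORMED); _,mx,_,l=cv2.minMaxLoc(r); print(nm,round(mx,3),"shift",l[0]-10,l[1]-10)
for u,v,w,hh,nm in((246,193,33,24,"narrow cap top"),(243,238,38,24,"wide cap top")):
    r=cv2.matchTemplate(t[v-8:v+hh+8,u-8:u+w+8],t0[v:v+hh,u:u+w],cv2.TM_CCOEFF_NORMED); _,mx,_,l=cv2.minMaxLoc(r); print(nm,round(mx,3),"shift",l[0]-8,l[1]-8)
# bystanders
for y0,y1,x0,x1 in((145,180,200,235),(148,182,335,365)): print("bystander diff",int((cv2.absdiff(t0,t).max(2)[y0:y1,x0:x1]>40).sum()))
```

```text
[([78, 8, 401, 392, 57840], [315.1, 219.6]), ([277, 214, 27, 12, 111], [290.6, 219.7]), ([305, 218, 12, 14, 132], [310.6, 224.1])]
side changed 52 of 5100 region u 263 317 v 203 242
top changed 45 of 3375 region u 245 281 v 197 256
narrow cup 0.956 shift 0 0
wide cup 0.926 shift 0 -1
narrow cap top 0.922 shift 0 0
wide cap top 0.904 shift 1 0
bystander diff 0
bystander diff 0
```

Both caps match their original seated appearance to within a pixel, and the bystanders haven't moved. Handing in.

```bash
python3 -c "
from plant import *
print(hand_in())"
```

```text
the job is handed in; nothing more can be done
None
```

The roller is changed and the job is handed in; the call returned no verdict. In the last camera checks the new roller was in the stand with both caps back on their own blocks, the worn roller was in the formerly empty cradle, and the bottle and jar had not moved.

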